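# Turn the chest tray round, stow the bench tools and close the lid

## Task

The tray in the open tool chest is in the wrong way round: lift it clear of the chest, give it a half turn and seat it fully home again, so that the long red-lined groove is on the hinge side and the three pockets at the front. Then, with the lid still open, stow whatever is lying out of the paint jars (upright in the pockets), the pin vise and the bending tool (both lying flat in the long groove, not one on the other). Last, lower the chest's lid shut without slamming it; leave the schooner, the decanter and the green tin where they stand.

Things in the scene. Friction and masses are not known exactly. Their poses are not given: they have to be found in the camera images.
- chest: pine tool chest with brass corners, fixed, 204 (x) x 270 (y) mm, 115 mm high to the rim. Origin: centre of its underside. +x points from the front flap (with a brass hook latch, not used) to the hinge side, +y along the hinge line, z up. Walls 10 mm thick; inner rim edges bevelled about 5 mm to lead the tray in.
- chest_well (a point): centre of the floor of the chest's well, where the tray's origin belongs; 50 mm above the chest's origin, 65 mm below the rim, axes as the chest. The well is 184 (x) x 250 (y) mm.
- lid (a joint): lid angle, rad: 0 shut, 1.65 to 1.78 at the start (leaning a little back), stop at 1.9. Pine lid 204 x 270 x 8 mm hinged on the far (+x) rim; a stiff friction hinge (0.36 N m): it stays where it is left and needs a push of a few newtons, anywhere on its outer face. Shut, its underside lies on the rim.
- lid_hinge (a point): middle of the hinge line: on the chest's far top edge, 102 mm from the chest's centre line along chest +x and 115 mm up; it lies in the plane of the lid's underside
- lid_front (a point): on the lid's outer face, 192 mm from the hinge line, in the middle of the front edge; a brass thumb piece 12 x 36 mm, 8 mm proud, sits here
- tray: loose dark green tray, snug in the well, 180 (x) x 246 (y) mm, 0.35 kg. Origin: centre of its underside, z up. Outer walls 22 mm high, floor 4 mm; a 12 mm wall along y through the middle carries the grip. Three pockets on its -x side, one long red-lined groove on its +x side. It starts home but the wrong way round (groove at the chest's front, tray +x = chest -x).
- tray_groove (a point): middle of the groove's floor: 46 mm along the tray's +x from its centre, 4 mm above its underside. The groove is 80 (x) x 238 (y) mm inside. The three pockets, 80 x 77 mm, are centred at tray x = -46 and y = -80, 0, +80 mm, parted by walls 18 mm high.
- tray_grip (a point): middle of the tray's boxwood grip, 48 mm above the tray's underside; the grip is 12 mm thick along the tray's x, 90 mm long along its y, and its top is 10 mm above this point
- jar_black: upright round jar of black paint with an aluminium cap, 44 mm across, 52 mm high, about 0.1 kg. Origin: centre of its underside. May be absent.
- jar_white: upright round jar of white paint with an aluminium cap, 44 mm across, 52 mm high, about 0.1 kg. Origin: centre of its underside. May be absent.
- jar_blue: upright round jar of blue paint with an aluminium cap, 44 mm across, 52 mm high, about 0.1 kg. Origin: centre of its underside. May be absent.
- pin_vise: brass pin vise lying on the bench, 95 mm long along its x: hexagonal body 18 mm across flats, thin steel nose at +x. Origin: underside below its middle. May be absent.
- pin_vise_mid (a point): on the pin vise's long axis, at the middle of its length, 9 mm above what it lies on; x along the tool
- bending_tool: boxwood bending tool lying on the bench, 100 mm long along its x: handle 20 mm wide, 18 mm high, with a round head 28 mm across at +x. Origin: underside at its middle. May be absent.
- bending_tool_mid (a point): middle of the bending tool, 9 mm above what it lies on; x along the tool
- schooner: bystander: black and white two-masted model schooner on a stand, about 170 mm long, 130 mm high; origin under its centre
- decanter: bystander: squat amber glass decanter, 100 mm across, 100 mm high; origin under its centre
- beeswax_tin: bystander: flat green tin, 66 mm across, 26 mm high; origin under its centre
Mind the look-alikes: they are no part of the job. What is shaped like the jar_white but pink is not meant.

How it is judged:
On the way, in this order (a step that is already met when the one before it is completed fails the run):
1. the tray is lifted clear above the chest's rim (z of tray in the frame of chest above 0.115 m), for 0.1 s.
2. the tray is home in the chest, turned round, groove on the hinge side (x of tray_groove in the frame of chest above 0.035 m and z of tray in the frame of chest below 0.054 m and angle between tray's own z axis and vertical below 0.03 rad and horizontal distance between tray and chest_well below 0.006 m), for 0.3 s.
3. all items lying out are in the tray, jars upright in pockets and tools flat in the groove, with the lid still open (all of step 2 and x of jar_black in the frame of tray between -0.086 and -0.008 m and y of jar_black in the frame of tray between -0.119 and 0.119 m and z of jar_black in the frame of tray between -0.002 and 0.01 m and angle between each of jar_black, jar_white, jar_blue's own z axis and vertical below 0.15 rad and x of jar_white in the frame of tray between -0.086 and -0.008 m and y of jar_white in the frame of tray between -0.119 and 0.119 m and z of jar_white in the frame of tray between -0.002 and 0.01 m and x of jar_blue in the frame of tray between -0.086 and -0.008 m and y of jar_blue in the frame of tray between -0.119 and 0.119 m and z of jar_blue in the frame of tray between -0.002 and 0.01 m and x of pin_vise_mid in the frame of tray between 0.008 and 0.086 m and y of pin_vise_mid in the frame of tray between -0.119 and 0.119 m and z of pin_vise_mid in the frame of tray between 0 and 0.021 m and x of bending_tool_mid in the frame of tray between 0.008 and 0.086 m and y of bending_tool_mid in the frame of tray between -0.119 and 0.119 m and z of bending_tool_mid in the frame of tray between 0 and 0.021 m and value of joint lid above 1 rad), for 0.3 s.
At the end, for the whole second after the job is handed in: the tray is home (underside within 4 mm of the well's floor, centred within 6 mm, level) with the red groove on the hinge side; every jar present stands upright on the floor of the tray's pocket side, every tool present lies flat on the groove's floor, all at rest; the lid is shut (below 0.04 rad) (all of step 2 and x of jar_black in the frame of tray between -0.086 and -0.008 m and y of jar_black in the frame of tray between -0.119 and 0.119 m and z of jar_black in the frame of tray between -0.002 and 0.01 m and angle between each of jar_black, jar_white, jar_blue's own z axis and vertical below 0.15 rad and x of jar_white in the frame of tray between -0.086 and -0.008 m and y of jar_white in the frame of tray between -0.119 and 0.119 m and z of jar_white in the frame of tray between -0.002 and 0.01 m and x of jar_blue in the frame of tray between -0.086 and -0.008 m and y of jar_blue in the frame of tray between -0.119 and 0.119 m and z of jar_blue in the frame of tray between -0.002 and 0.01 m and x of pin_vise_mid in the frame of tray between 0.008 and 0.086 m and y of pin_vise_mid in the frame of tray between -0.119 and 0.119 m and z of pin_vise_mid in the frame of tray between 0 and 0.021 m and x of bending_tool_mid in the frame of tray between 0.008 and 0.086 m and y of bending_tool_mid in the frame of tray between -0.119 and 0.119 m and z of bending_tool_mid in the frame of tray between 0 and 0.021 m and linear speed of each of jar_black, jar_white, jar_blue, pin_vise, bending_tool, tray below 0.02 m/s and value of joint lid below 0.04 rad); the robot touches nothing.
It fails at once if a bystander is moved by more than 25 mm or tipped (distance of any of schooner, decanter, beeswax_tin from where it was at the start of the episode above 0.025 m or angle between any of schooner, decanter, beeswax_tin's own z axis and vertical above 0.3 rad).
It fails at once if the lid is slammed (closing faster than 3 rad/s) (velocity of joint lid below -3 rad/s).
Of jar_black, jar_white, jar_blue, pin_vise, bending_tool only 3 to 5 are there at a start; the rules pass over those that are not, and their reading is None.
At some moment in a run one of jar_black, jar_white, jar_blue, pin_vise, bending_tool may be knocked a few centimetres aside while the robot is not near it.
It also fails if it takes over 210 s, if anything falls off the work surface, if the arm or the gripper's body presses on something with over 40 N, if the wrist force passes 120 N, or if a joint passes its speed limit or range.

## Robot

A 6-joint arm with a two-finger parallel gripper is mounted at the origin on the work surface. World frame = base frame: x ahead of the robot, y to its left, z up, the work surface at z = 0. Lengths are in m, angles in rad, forces in N, time in s.
With the tool pointing down it reaches from about 0.4 to 0.825 m from the base axis. Payload 7 kg.
Tool frame: the origin (TCP) lies at the centre of the arm's flange, where the gripper is bolted on; the fingertips stand 178 mm ahead of it and the grasp point (between the pads) lies arm.tcp_to_grasp ahead of it (arm.tcp_to_grasp is the distance from the TCP to the grasp point, in m); z points along the fingers, y is the direction in which the jaws open and shut (so a half turn about z gives the same grasp; the last joint's range is limited). The gripper opens to 88 mm and grips with 3 to 60 N. Pads are 19 mm wide; open, the fingers measure 130 mm over their backs; the gripper's body (78 mm by 193 mm) begins 47 mm behind the grasp point.
Start: joints at [-1.022, 0.359, 0.012, 0, -1.224, -0.288], TCP at [0.174, -0.652, 0.405] pointing down, gripper open.
Joint ranges: [-3.07, 3.07], [-1.43, 2.12], [-1.02, 1.25], [-3.03, 1.67], [-3.05, -0], [-3.03, 3.03]. Speed limits (rad/s): [2.39, 2.39, 3.01, 3.14, 3.14, 3.14].

## Interface

Orientations are given as [roll, pitch, yaw] about the fixed x, y, z axes, in that order (R = Rz(yaw) Ry(pitch) Rx(roll)).
In Python, from station import arm gives the robot as it stands.
- The arm moves only by the tool move_arm, never from a script. Its argument "deltas" is a list of rows, each a list of 6 numbers: the shift along the world's x, y, z in mm, then the turn, a rotation vector about the world's x, y, z in degrees. In form: [[tx, ty, tz, ax, ay, az], ...]. A call has exactly 5 rows; each row shifts and turns the commanded pose from where the row before left it; what a row does not reach is not made up. A row lasts 1/12 s, in which the tool goes at most 41.7 mm and 7.16 degrees, less where a joint would pass 70% of its speed; a pose out of reach is approached as far as the arm can. A call with a gripper value outside its range is refused whole. "claw" is the closure in counts, from 0 (fully open) to 255 (shut), set as the call begins (left out, the last holds). The fingers move at their own pace and stop on an object; "squeeze" is the grip in N (left out, the last holds). Time passes only in rows, so rows that do not move let the fingers close, or fill a call up. It gives the time, the measured TCP pose, the force and the opening at its end, in the units of the state.
- arm.get_state(): the state, without advancing time (a new reading comes with each control period).
- arm.grab_frame(name): name is "side" or "top"; returns the picture (420x560x3 uint8, red, green, blue); there is no depth.
- arm.calibration(name): a dict with "intrinsics" (3x3 intrinsics, pixels), "T" (4x4, takes a point from camera to world coordinates). Camera axes: x right, y up, looking along -z (the intrinsics and any distortion apply to the point x, -y, -z); pixel columns grow to the right and rows downward; lengths in m; the calibration is good to about 2 mm. A picture is of the moment at which its call begins. calibration takes no time and is no camera call.
- arm.job_done(): hands the job in, once; it reports no verdict.
Trained networks look in the newest picture that a camera, given by its name, has taken for a name from the list of things; names that differ only in an ending like _2 or _b are one class to them, and where a whole thing is asked for, a point or a joint stands for the part that bears it (a point fixed in the world has none). Each returns a list of dicts, best first, with "score" (0 to 1); they miss things now and then, are a little off and sometimes report something else, mostly with a low value. They report only what shows in the picture. A call takes as long as a camera call. They do not tell look-alikes from the thing itself.
- arm.spot_in(thing, camera): "xy" ([column, row] in pixels, amid what is visible of it).
- arm.masks_of(thing, camera): "pixels" (420x560 bool, what is visible of it) and "xy" ([column, row] in pixels, amid what is visible of it).
- arm.spot_point(thing, camera): "xy" ([column, row] in pixels: a listed point, or the origin of a listed thing).
The state is a dict: "t": time; "q": joint angles; "qd": joint speeds; "joint_efforts": joint torques, N m; "eef_pos": TCP position; "ee_rot": TCP orientation; "force": force on the tool from outside, world axes, zero at the start; "moment": the same for the moment, N m; "width": finger opening in m.
Only numpy, scipy, OpenCV 4.12 (cv2) and the standard library are available. Lean on these libraries where they do the work, as an engineer would, in place of code of your own. Each camera call takes 0.05 s, during which the arm holds its last target. There are 200 camera calls.

## Working session

There is one attempt and no reset: what is moved stays moved. The work goes in short steps, Python scripts to look and compute and a tool call to move; the robot and the scene stay as the last step left them, time stands still between calls to the robot, and variables do not carry over. Pictures are saved under pics/ and viewed, about 12 in all and at most 16, crops included, and the job is handed in when it is done.

Besides the shell and the picture viewer there is one more tool, called after "Emit:" by a JSON object that holds its "api" and its "payload". move_arm: Moves the arm, as the interface text tells. Its arguments: {"type":"object","properties":{"deltas":{"type":"array","items":{"type":"array","items":{"type":"number"}}},"claw":{"type":"number"},"squeeze":{"type":"number"}},"required":["deltas"]}

```bash
ls; mkdir -p pics; cat > h.py <<'E'
import numpy as np, cv2
from station import arm
def save(cam,name,crop=None,scale=1):
    im=arm.grab_frame(cam)
    if crop: a,b,c,d=crop; im=im[b:d,a:c]
    if scale!=1: im=cv2.resize(im,None,fx=scale,fy=scale,interpolation=cv2.INTER_CUBIC)
    cv2.imwrite('pics/'+name+'.png',im[:,:,::-1])
def ray(cam,xy):
    c=arm.calibration(cam);K=np.array(c['intrinsics']);T=np.array(c['T'])
    d=np.linalg.inv(K)@np.array([xy[0],xy[1],1.]); d=np.array([d[0],-d[1],-d[2]])
    return T[:3,3],T[:3,:3]@d
def atz(cam,xy,z):
    o,d=ray(cam,xy); return o+d*(z-o[2])/d[2]
def proj(cam,p):
    c=arm.calibration(cam);K=np.array(c['intrinsics']);T=np.array(c['T'])
    q=np.linalg.inv(T)@np.append(p,1); u=K@np.array([q[0],-q[1],-q[2]]); return u[:2]/u[2]
def tri(xy1,xy2,c1='side',c2='top'):
    (o1,d1),(o2,d2)=ray(c1,xy1),ray(c2,xy2)
    A=np.stack([d1,-d2],1); s=np.linalg.lstsq(A,o2-o1,rcond=None)[0]
    a,b=o1+d1*s[0],o2+d2*s[1]; return (a+b)/2,np.linalg.norm(a-b)
E
python3 - <<'E'
from h import *
for c in('side','top'):
    save(c,c+'0',scale=1.4); k=arm.calibration(c); print(c,k, sep='\n')
print(arm.get_state(), arm.tcp_to_grasp)
E
```

```text
pics
side
{'intrinsics': array([[383.10707797,   0.        , 279.18192357],
       [  0.        , 383.10707797, 202.78879691],
       [  0.        ,   0.        ,   1.        ]]), 'T': array([[-0.86647798,  0.31445786, -0.38772692,  0.15009063],
       [-0.49918907, -0.55373036,  0.66647803,  0.65640475],
       [-0.00511691,  0.77103758,  0.63676909,  0.73204286],
       [ 0.        ,  0.        ,  0.        ,  1.        ]])}
top
{'intrinsics': array([[440.23875631,   0.        , 289.65468857],
       [  0.        , 440.23875631, 209.7865878 ],
       [  0.        ,   0.        ,   1.        ]]), 'T': array([[ 8.17758593e-05,  9.96059709e-01, -8.86851172e-02,
         4.24116869e-01],
       [-9.99970526e-01,  7.62311634e-04,  7.63977629e-03,
         1.10048542e-02],
       [ 7.67727904e-03,  8.86818785e-02,  9.96030413e-01,
         1.45658644e+00],
       [ 0.00000000e+00,  0.00000000e+00,  0.00000000e+00,
         1.00000000e+00]])}
{'t': 0.1, 'q': array([-1.02188979e+00,  3.59322899e-01,  1.11295180e-02, -3.06496729e-04,
       -1.22408012e+00, -2.88090273e-01]), 'qd': array([ 0.00036346, -0.00075695,  0.00309513,  0.00081079,  0.00022804,
        0.00097914]), 'joint_efforts': array([-6.81378115e-04, -5.84161091e+01,  2.93752795e+01,  7.01552287e+00,
        1.01431759e-02, -6.55043277e-05]), 'eef_pos': array([ 0.17400658, -0.65200483,  0.40380247]), 'ee_rot': array([ 3.14009449e+00, -1.43469695e-04, -2.88088064e+00]), 'force': array([-0.44311741, -0.03080661,  0.04531159]), 'moment': array([ 0.01262601, -0.00820733,  0.01114236]), 'width': 0.087746195193886} 0.1593
```

View pics/side0.png

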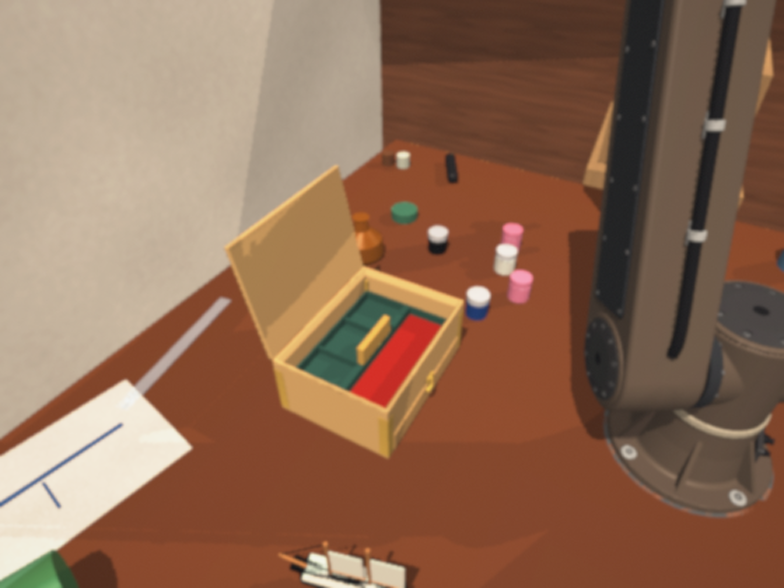

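View pics/top0.png

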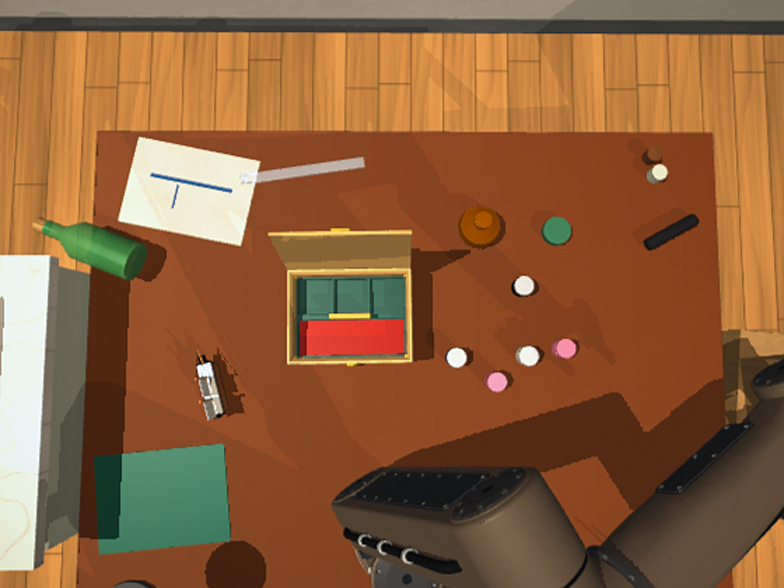

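```bash
python3 - <<'E'
from h import *
for th in ['chest','lid_hinge','lid_front','tray','tray_groove','tray_grip','chest_well','jar_black','jar_white','jar_blue','pin_vise_mid','bending_tool_mid','schooner','decanter','beeswax_tin']:
    for c in('side','top'):
        r=arm.spot_point(th,c)
        print(th,c,[(np.round(x['xy'],1).tolist(),round(x['score'],2)) for x in r[:4]])
E
```

```text
chest side []
chest top []
lid_hinge side [([229.9, 223.0], 0.81)]
lid_hinge top [([247.5, 193.9], 0.79)]
lid_front side [([203.9, 148.5], 0.82), ([267.9, 254.5], 0.52), ([282.0, 262.2], 0.16)]
lid_front top [([243.3, 163.6], 0.88)]
tray side [([268.7, 253.0], 0.93)]
tray top [([254.3, 225.1], 0.76)]
tray_groove side [([282.8, 262.5], 0.6)]
tray_groove top [([253.1, 240.3], 0.7), ([393.7, 163.1], 0.54)]
tray_grip side [([268.7, 239.8], 0.96), ([352.7, 190.1], 0.63)]
tray_grip top [([249.8, 224.1], 0.84)]
chest_well side [([265.7, 257.1], 0.16)]
chest_well top []
jar_black side [([309.9, 176.7], 0.58), ([289.7, 155.2], 0.37)]
jar_black top [([366.4, 203.6], 0.49)]
jar_white side [([370.4, 210.2], 0.88), ([366.4, 172.4], 0.73), ([356.3, 192.9], 0.65), ([267.2, 244.8], 0.65)]
jar_white top [([402.3, 244.7], 0.74), ([374.5, 252.3], 0.6), ([351.2, 271.8], 0.54)]
jar_blue side [([341.1, 222.9], 0.8)]
jar_blue top [([324.3, 254.4], 0.53)]
pin_vise_mid side []
pin_vise_mid top []
bending_tool_mid side []
bending_tool_mid top []
schooner side [([268.6, 242.3], 0.16)]
schooner top [([151.9, 279.3], 0.76)]
decanter side [([254.3, 178.4], 0.9)]
decanter top [([344.8, 164.2], 0.93)]
beeswax_tin side [([293.9, 158.4], 0.55)]
beeswax_tin top [([392.7, 166.6], 0.64), ([243.0, 165.1], 0.17)]
```

```bash
python3 - <<'E'
from h import *
f=lambda a:np.array(a)/1.4
for n,p,z in [('FL',(288,363),.115),('FR',(411.5,363),.115),('BL',(289,269),.115),('BR',(411.5,269),.115),('grip',(349.7,313.7),.108),('blk',(524,286),.052),('wht',(528,356),.052),('blu',(456,357),.052),('pinkA',(497,381),.052),('pinkB',(565,348),.052),('dec',(480,227),.05),('tin',(557,230),.026),('schoon',(210,388),.03),('small white',(657,172),.03),('pen',(671,232),.01)]:
    print(n,np.round(atz('top',f(p),z),4))
for n,a,b in [('hinge',[229.9,223.0],[247.5,193.9]),('lidfront',[203.9,148.5],[243.3,163.6]),('grip',[268.7,239.8],[249.8,224.1])]:
    p,e=tri(a,b); print(n,np.round(p,4),round(e,4))
print('side jars',[np.round(atz('side',x,0.),3) for x in ([309.9,176.7],[356.3,192.9],[341.1,222.9])])
print('origin px',proj('top',[0,0,0]),proj('top',[.3,-.3,0]),proj('side',[.3,-.3,0]))
E
```

```text
FL [0.3931 0.2546 0.115 ]
FR [ 0.393  -0.0122  0.115 ]
BL [0.5977 0.2559 0.115 ]
BR [ 0.598  -0.0124  0.115 ]
grip [0.5002 0.1228 0.108 ]
blk [ 0.5671 -0.2716  0.052 ]
wht [ 0.4073 -0.278   0.052 ]
blu [ 0.4051 -0.1143  0.052 ]
pinkA [ 0.3511 -0.2067  0.052 ]
pinkB [ 0.4255 -0.3626  0.052 ]
dec [ 0.7046 -0.1723  0.05  ]
tin [ 0.7025 -0.3569  0.026 ]
schoon [0.3343 0.4472 0.03  ]
small white [ 0.8415 -0.5967  0.03  ]
pen [ 0.7012 -0.6334  0.01  ]
hinge [0.593  0.1304 0.1109] 0.0001
lidfront [0.6488 0.1243 0.2984] 0.0046
grip [0.4962 0.1215 0.095 ] 0.0103
side jars [array([ 0.575, -0.275,  0.   ]), array([ 0.412, -0.269,  0.   ]), array([ 0.4  , -0.119,  0.   ])]
origin px [289.5884092  381.61970682] [381.17273555 287.02905701] [395.02845678 198.73311468]
```

Emit:
{"api": "move_arm", "payload": {"deltas": [[18,20,0,0,0,4],[18,20,0,0,0,4],[18,20,0,0,0,4],[18,20,0,0,0,4],[18,20,0,0,0,4]]}}

```text
t: 2.02
eef_pos: [0.2646, -0.5512, 0.4047]
ee_rot: [-3.141, -0.0, -2.529]
force: [0.2, 0.4, -0.3]
width: 0.0876
```

Emit:
{"api": "move_arm", "payload": {"deltas": [[18,20,0,0,0,4],[18,20,0,0,0,4],[18,20,0,0,0,4],[18,20,0,0,0,4],[18,20,0,0,0,4]]}}

```text
t: 2.43
eef_pos: [0.3547, -0.4511, 0.4049]
ee_rot: [-3.141, 0.0, -2.179]
force: [0.2, -0.9, -0.1]
width: 0.0876
```

Emit:
{"api": "move_arm", "payload": {"deltas": [[18,20,0,0,0,4],[18,20,0,0,0,4],[18,20,0,0,0,4],[18,20,0,0,0,4],[18,20,0,0,0,4]]}}

```text
t: 2.85
eef_pos: [0.4447, -0.351, 0.4049]
ee_rot: [-3.141, -0.0, -1.83]
force: [0.2, -0.6, -0.9]
width: 0.0876
```

Emit:
{"api": "move_arm", "payload": {"deltas": [[3,31,0,0,0,1],[3,31,0,0,0,1],[3,31,0,0,0,1],[3,31,0,0,0,1],[3,31,0,0,0,1]]}}

```text
t: 3.27
eef_pos: [0.4589, -0.1957, 0.4048]
ee_rot: [-3.141, 0.0, -1.746]
force: [0.5, 0.5, 0.3]
width: 0.0876
```

Emit:
{"api": "move_arm", "payload": {"deltas": [[3,31,0,0,0,1],[3,31,0,0,0,1],[3,31,0,0,0,1],[3,31,0,0,0,1],[3,31,0,0,0,1]]}}

```text
t: 3.68
eef_pos: [0.4738, -0.0407, 0.405]
ee_rot: [-3.141, 0.0, -1.658]
force: [-0.2, 0.2, -0.2]
width: 0.0879
```

```bash
python3 - <<'E'
from h import *
s=arm.get_state(); print({k:np.round(s[k],3) for k in('t','q','eef_pos','ee_rot','force')})
save('top','top1',(200,60,560,420),1.6)
save('side','side1',(230,80,560,400),1.8)
for th in ['pin_vise_mid','bending_tool_mid']:
    for c in('side','top'):
        r=arm.spot_point(th,c)
        print(th,c,[(np.round(x['xy'],1).tolist(),round(x['score'],2)) for x in r[:4]])
E
```

```text
{'t': np.float64(3.683), 'q': array([ 0.33 ,  0.024, -0.411,  0.   , -1.135, -0.417]), 'eef_pos': array([ 0.474, -0.041,  0.405]), 'ee_rot': array([-3.141,  0.   , -1.658]), 'force': array([-0.184,  0.167, -0.164])}
pin_vise_mid side [([204.6, 143.8], 0.41)]
pin_vise_mid top []
bending_tool_mid side []
bending_tool_mid top []
```

View pics/top1.png

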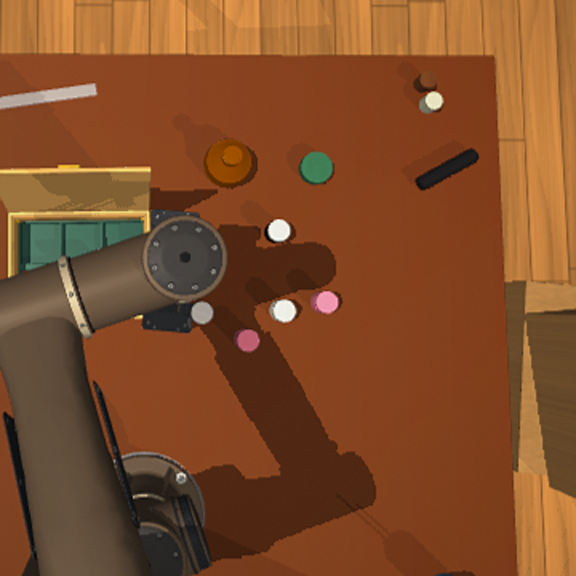

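View pics/side1.png

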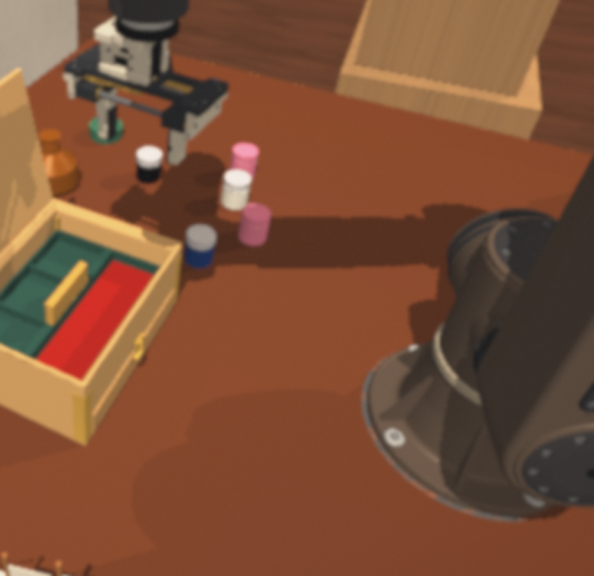

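```bash
python3 - <<'E'
from h import *
im=cv2.imread('pics/top0.png'); hsv=cv2.cvtColor(im,cv2.COLOR_BGR2HSV)
sub=hsv[300:330,310:390]; m=(sub[:,:,0]>12)&(sub[:,:,0]<35)&(sub[:,:,2]>140)&(sub[:,:,1]>60)
ys,xs=np.nonzero(m); print(xs.min()+310,xs.max()+310,ys.min()+300,ys.max()+300, np.polyfit(xs,ys,1))
x0,y0=.4955,.1215
for z in(.108,.075):
  print(z,[np.round(proj('top',[x0+a,y0+b,z])*1.4,1).tolist() for a in(-.006,.006) for b in(.045,-.045)])
# rim edges by gradient lines: front outer edge & tray red groove orientation
red=((hsv[:,:,0]<8)|(hsv[:,:,0]>172))&(hsv[:,:,1]>200)&(hsv[:,:,2]>180); red=red.astype(np.uint8); red[:300]=0; red[370:]=0
cs,_=cv2.findContours(red,cv2.RETR_EXTERNAL,cv2.CHAIN_APPROX_NONE); c=max(cs,key=cv2.contourArea)
print(cv2.minAreaRect(c))
E
```

```text
329 370 312 318 [-1.00394642e-02  1.59355405e+01]
0.108 [[329.7, 318.6], [370.9, 318.6], [329.7, 313.1], [370.9, 313.1]]
0.075 [[331.4, 319.3], [371.6, 319.3], [331.4, 313.9], [371.6, 313.9]]
((356.7201232910156, 336.7875671386719), (32.80781555175781, 91.00520324707031), 89.22578430175781)
```

Emit:
{"api": "move_arm", "payload": {"deltas": [[3,31,0,0,0,1],[3,31,0,0,0,1],[3,31,0,0,0,1],[3,31,0,0,0,1],[3,31,0,0,0,1]]}}

```text
t: 4.4
eef_pos: [0.4892, 0.1129, 0.4048]
ee_rot: [-3.141, 0.0, -1.573]
force: [0.2, 0.0, -0.1]
width: 0.0872
```

Emit:
{"api": "move_arm", "payload": {"deltas": [[3,4,0,0,0,0.2],[3,5,0,0,0,0.2],[1,0,-10,0,0,0],[0,0,-15,0,0,0],[0,0,-15,0,0,0]]}}

```text
t: 4.82
eef_pos: [0.4961, 0.1204, 0.3637]
ee_rot: [-3.141, 0.0, -1.567]
force: [-0.5, 0.5, -0.4]
width: 0.0877
```

Emit:
{"api": "move_arm", "payload": {"deltas": [[0,0,-15,0,0,0],[0,0,-15,0,0,0],[0,0,-15,0,0,0],[0,0,-15,0,0,0],[0,0,-10,0,0,0]]}}

```text
t: 5.23
eef_pos: [0.4955, 0.1199, 0.2927]
ee_rot: [3.14, -0.001, -1.567]
force: [-1.0, -0.5, -0.2]
width: 0.0875
```

Emit:
{"api": "move_arm", "payload": {"deltas": [[0,0,-13,0,0,0],[0,0,-13,0,0,0],[0,0,-10,0,0,0],[0,0,-3,0,0,0],[0,0,0,0,0,0]]}}

```text
t: 5.65
eef_pos: [0.4959, 0.1211, 0.2548]
ee_rot: [3.14, -0.001, -1.566]
force: [-0.7, -0.3, -0.0]
width: 0.0876
```

```bash
python3 - <<'E'
from h import *
s=arm.get_state(); print({k:np.round(s[k],4) for k in('t','q','eef_pos','ee_rot','force')})
save('side','side2',(150,80,400,330),2.2)
E
```

```text
{'t': np.float64(5.65), 'q': array([ 0.6248,  0.2444, -0.5409, -0.    , -0.7874, -0.6197]), 'eef_pos': array([0.4959, 0.1211, 0.2548]), 'ee_rot': array([ 3.1401e+00, -1.0000e-03, -1.5657e+00]), 'force': array([-0.6975, -0.3382, -0.0364])}
```

View pics/side2.png

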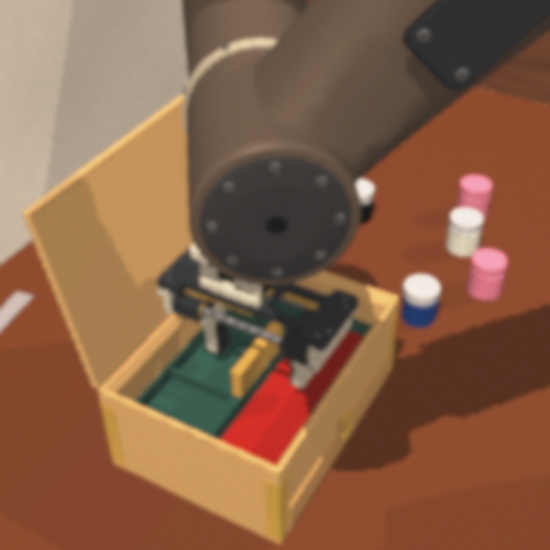

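Emit:
{"api": "move_arm", "payload": {"deltas": [[0,0,0,0,0,0],[0,0,0,0,0,0],[0,0,0,0,0,0],[0,0,0,0,0,0],[0,0,0,0,0,0]], "claw": 255, "squeeze": 45}}

```text
t: 6.12
eef_pos: [0.4961, 0.1219, 0.256]
ee_rot: [-3.141, 0.0, -1.565]
force: [0.1, 0.4, -0.7]
width: 0.0599
```

Emit:
{"api": "move_arm", "payload": {"deltas": [[0,0,0,0,0,0],[0,0,0,0,0,0],[0,0,0,0,0,0],[0,0,0,0,0,0],[0,0,0,0,0,0]]}}

```text
t: 6.53
eef_pos: [0.496, 0.1219, 0.2556]
ee_rot: [3.141, -0.0, -1.565]
force: [0.4, -0.0, -0.7]
width: 0.0267
```

Emit:
{"api": "move_arm", "payload": {"deltas": [[0,0,2,0,0,0],[0,0,3,0,0,0],[0,0,3,0,0,0],[0,0,3,0,0,0],[0,0,3,0,0,0]]}}

```text
t: 6.95
eef_pos: [0.4958, 0.1218, 0.2698]
ee_rot: [3.141, -0.0, -1.565]
force: [0.7, -0.4, -3.4]
width: 0.0117
```

Emit:
{"api": "move_arm", "payload": {"deltas": [[0,0,10,0,0,0],[0,0,15,0,0,0],[0,0,20,0,0,0],[0,0,20,0,0,0],[0,0,20,0,0,0]]}}

```text
t: 7.37
eef_pos: [0.4958, 0.1217, 0.3562]
ee_rot: [3.142, -0.0, -1.565]
force: [0.3, 0.0, -3.6]
width: 0.0117
```

Emit:
{"api": "move_arm", "payload": {"deltas": [[0,0,15,0,0,0],[0,0,5,0,0,0],[0,0,0,0,0,0],[0,0,0,0,0,0],[-8,0,0,0,0,0]]}}

```text
t: 7.78
eef_pos: [0.4883, 0.1218, 0.3735]
ee_rot: [3.14, -0.001, -1.565]
force: [0.3, 0.7, -3.3]
width: 0.0119
```

Emit:
{"api": "move_arm", "payload": {"deltas": [[-17,0,0,0,0,0],[-17,0,0,0,0,0],[-17,0,0,0,0,0],[-15,0,0,0,0,0],[-6,0,0,0,0,0]]}}

```text
t: 8.2
eef_pos: [0.4137, 0.1211, 0.3734]
ee_rot: [3.139, -0.001, -1.565]
force: [-0.3, -0.0, -3.6]
width: 0.0118
```

```bash
python3 - <<'E'
from h import *
s=arm.get_state(); print({k:np.round(s[k],4) for k in('t','q','eef_pos','ee_rot','force','moment','width')})
save('side','side3',(120,80,400,360),2.0)
E
```

```text
{'t': np.float64(8.2), 'q': array([ 7.4540e-01, -2.9500e-02, -5.4020e-01, -1.0000e-03, -1.0627e+00,
       -7.3910e-01]), 'eef_pos': array([0.4137, 0.1211, 0.3734]), 'ee_rot': array([ 3.1391e+00, -1.1000e-03, -1.5649e+00]), 'force': array([-0.3373, -0.0196, -3.5783]), 'moment': array([0.0177, 0.2642, 0.0029]), 'width': np.float64(0.0118)}
```

View pics/side3.png

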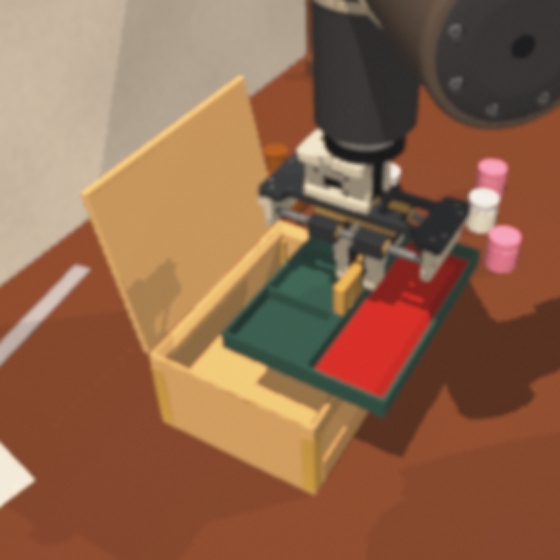

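Emit:
{"api": "move_arm", "payload": {"deltas": [[0,0,0,0,0,3],[0,0,0,0,0,6],[0,0,0,0,0,6],[0,0,0,0,0,6],[0,0,0,0,0,6]]}}

```text
t: 8.67
eef_pos: [0.4162, 0.1219, 0.374]
ee_rot: [3.141, -0.0, -1.088]
force: [-0.3, -0.6, -3.5]
width: 0.0118
```

Emit:
{"api": "move_arm", "payload": {"deltas": [[0,0,0,0,0,6],[0,0,0,0,0,6],[0,0,0,0,0,6],[0,0,0,0,0,6],[0,0,0,0,0,6]]}}

```text
t: 9.08
eef_pos: [0.4163, 0.1219, 0.374]
ee_rot: [3.14, 0.0, -0.565]
force: [0.5, 0.4, -3.3]
width: 0.0113
```

Emit:
{"api": "move_arm", "payload": {"deltas": [[0,0,0,0,0,6],[0,0,0,0,0,6],[0,0,0,0,0,6],[0,0,0,0,0,6],[0,0,0,0,0,6]]}}

```text
t: 9.5
eef_pos: [0.4163, 0.1219, 0.374]
ee_rot: [3.141, 0.001, -0.041]
force: [0.4, -0.4, -4.1]
width: 0.0115
```

Emit:
{"api": "move_arm", "payload": {"deltas": [[0,0,0,0,0,6],[0,0,0,0,0,6],[0,0,0,0,0,6],[0,0,0,0,0,6],[0,0,0,0,0,6]]}}

```text
t: 9.92
eef_pos: [0.4163, 0.1219, 0.374]
ee_rot: [3.141, 0.001, 0.482]
force: [-0.5, 0.4, -3.7]
width: 0.0117
```

Emit:
{"api": "move_arm", "payload": {"deltas": [[0,0,0,0,0,6],[0,0,0,0,0,6],[0,0,0,0,0,6],[0,0,0,0,0,6],[0,0,0,0,0,6]]}}

```text
t: 10.33
eef_pos: [0.4163, 0.1219, 0.374]
ee_rot: [-3.141, 0.001, 1.006]
force: [-0.1, 0.0, -3.4]
width: 0.0119
```

Emit:
{"api": "move_arm", "payload": {"deltas": [[0,0,0,0,0,6],[0,0,0,0,0,6],[0,0,0,0,0,6],[0,0,0,0,0,6],[0,0,0,0,0,6]]}}

```text
t: 10.75
eef_pos: [0.4163, 0.1219, 0.374]
ee_rot: [-3.141, 0.001, 1.53]
force: [-0.6, 0.0, -3.8]
width: 0.0117
```

Emit:
{"api": "move_arm", "payload": {"deltas": [[0,0,0,0,0,2],[0,0,0,0,0,1],[0,0,0,0,0,0],[0,0,0,0,0,0],[0,0,0,0,0,0]]}}

```text
t: 11.17
eef_pos: [0.4161, 0.1219, 0.3745]
ee_rot: [-3.141, 0.0, 1.576]
force: [-1.4, -0.0, -3.8]
width: 0.0113
```

```bash
python3 - <<'E'
from h import *
s=arm.get_state(); print({k:np.round(s[k],4) for k in('t','q','eef_pos','ee_rot','force','moment','width')})
save('side','side4',(120,80,400,360),2.0)
for th in ['tray_groove','tray_grip','tray']:
    a=arm.spot_point(th,'side');b=arm.spot_point(th,'top'); print(th,[(x['xy'],x['score']) for x in a[:2]],[(x['xy'],x['score']) for x in b[:2]])
    if a and b: print(tri(a[0]['xy'],b[0]['xy']))
E
```

```text
{'t': np.float64(11.1667), 'q': array([ 0.7431, -0.0266, -0.5352,  0.    , -1.0625,  2.4033]), 'eef_pos': array([0.4161, 0.1219, 0.3745]), 'ee_rot': array([-3.1413e+00,  3.0000e-04,  1.5756e+00]), 'force': array([-1.4097, -0.041 , -3.8328]), 'moment': array([-0.1115,  0.0144, -0.0046]), 'width': np.float64(0.0113)}
tray_groove [([277.5, 221.5], 0.86)] []
tray_grip [([298.7, 215.3], 0.96)] [([247.2, 224.6], 0.73)]
(array([0.46058753, 0.11006898, 0.18483401]), np.float64(0.07260952316005347))
tray [([299.5, 231.8], 0.84), ([202.8, 149.3], 0.73)] [([254.1, 224.4], 0.58)]
(array([0.46454299, 0.09504597, 0.12091492]), np.float64(0.07282518505929572))
```

View pics/side4.png

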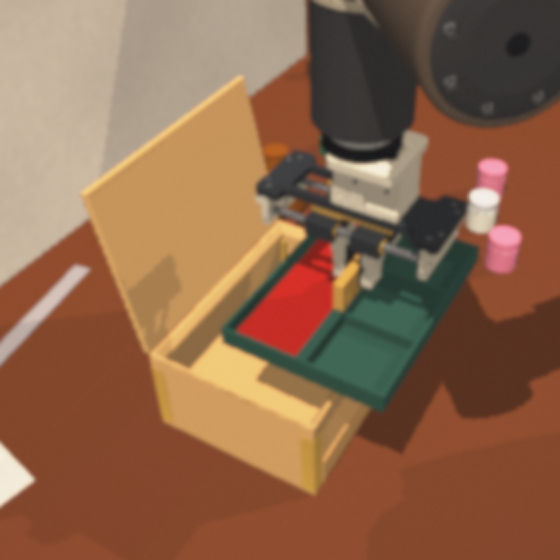

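Emit:
{"api": "move_arm", "payload": {"deltas": [[8,0,0,0,0,0],[17,0,0,0,0,0],[20,0,0,0,0,0],[20,0,0,0,0,0],[12,0,0,0,0,0]]}}

```text
t: 11.93
eef_pos: [0.4952, 0.122, 0.3746]
ee_rot: [3.141, 0.0, 1.577]
force: [0.9, 0.7, -3.0]
width: 0.0118
```

Emit:
{"api": "move_arm", "payload": {"deltas": [[3,0,0,0,0,0],[0,0,-5,0,0,0],[0,0,-10,0,0,0],[0,0,-10,0,0,0],[0,0,-10,0,0,0]]}}

```text
t: 12.35
eef_pos: [0.4951, 0.1216, 0.3384]
ee_rot: [-3.141, 0.0, 1.577]
force: [0.5, 0.3, -3.5]
width: 0.012
```

Emit:
{"api": "move_arm", "payload": {"deltas": [[0,0,-3,0,0,0],[0,0,-3,0,0,0],[0,0,-3,0,0,0],[0,0,-3,0,0,0],[0,0,-3,0,0,0]]}}

```text
t: 12.77
eef_pos: [0.4961, 0.122, 0.3247]
ee_rot: [3.141, -0.0, 1.577]
force: [-0.2, -1.2, -3.5]
width: 0.0116
```

Emit:
{"api": "move_arm", "payload": {"deltas": [[0,0,-2,0,0,0],[0,0,-2,0,0,0],[0,0,-2,0,0,0],[0,0,-2,0,0,0],[0,0,-2,0,0,0]]}}

```text
t: 13.18
eef_pos: [0.4965, 0.1228, 0.3173]
ee_rot: [3.139, -0.002, 1.578]
force: [-19.8, 7.0, 39.0]
width: 0.0116
```

Emit:
{"api": "move_arm", "payload": {"deltas": [[0,0,-2,0,0,0],[0,0,-2,0,0,0],[0,0,-2,0,0,0],[0,0,-2,0,0,0],[0,0,-2,0,0,0]]}}

```text
t: 13.6
eef_pos: [0.496, 0.1223, 0.3118]
ee_rot: [3.137, -0.001, 1.58]
force: [-31.7, 1.8, 64.7]
width: 0.0114
```

Emit:
{"api": "move_arm", "payload": {"deltas": [[0,0,5,0,0,0],[0,0,5,0,0,0],[0,0,5,0,0,0],[0,0,5,0,0,0],[0,0,0,0,0,0]]}}

```text
t: 14.02
eef_pos: [0.4964, 0.1219, 0.3252]
ee_rot: [3.141, -0.0, 1.577]
force: [0.9, 0.1, -3.0]
width: 0.0119
```

```bash
python3 - <<'E'
from h import *
s=arm.get_state(); print({k:np.round(s[k],4) for k in('t','q','eef_pos','ee_rot','force','moment','width')})
save('side','side5',(150,120,400,370),2.4)
E
```

```text
{'t': np.float64(14.0167), 'q': array([ 6.2550e-01,  1.5880e-01, -4.5690e-01,  4.0000e-04, -9.5450e-01,
        2.5217e+00]), 'eef_pos': array([0.4964, 0.1219, 0.3252]), 'ee_rot': array([ 3.1409e+00, -1.0000e-04,  1.5767e+00]), 'force': array([ 0.9094,  0.0651, -3.031 ]), 'moment': array([-0.104 , -0.0567, -0.0423]), 'width': np.float64(0.0119)}
```

View pics/side5.png

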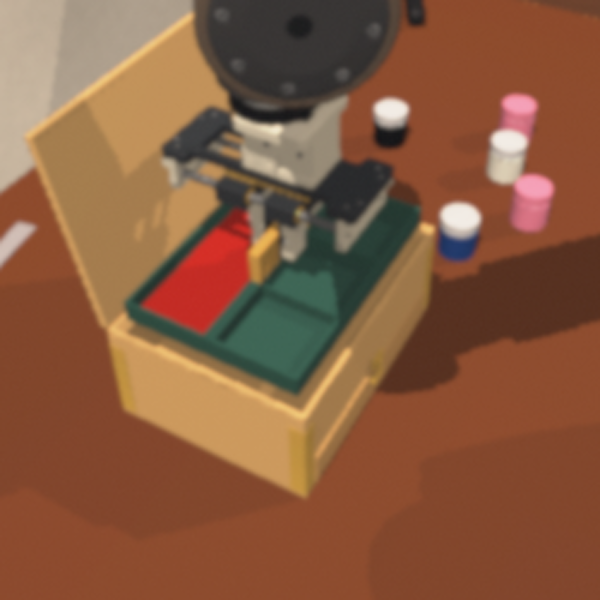

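```bash
cat > fit.py <<'E'
from h import *
def mask(cam):
    im=cv2.cvtColor(arm.grab_frame(cam),cv2.COLOR_RGB2HSV); h,s,v=cv2.split(im)
    g=((h>55)&(h<100)&(s>60)&(v<140))|(((h<6)|(h>174))&(s>190)&(v>90))
    return cv2.morphologyEx(g.astype(np.uint8),cv2.MORPH_OPEN,np.ones((3,3))),im
if __name__=='__main__':
    for cam in('side','top'):
        m,im=mask(cam); n,l,st,ce=cv2.connectedComponentsWithStats(m)
        near=proj(cam,[.4955,.1215,.12])
        i=min([k for k in range(1,n) if st[k][4]>150],key=lambda k:np.hypot(*(ce[k]-near)))
        c=max(cv2.findContours((l==i).astype(np.uint8),cv2.RETR_EXTERNAL,cv2.CHAIN_APPROX_NONE)[0],key=cv2.contourArea)
        print(cam,st[i],cv2.approxPolyDP(cv2.convexHull(c),1.5,True)[:,0].tolist())
        for z in(.115,.115+.022):
            print(z,{(a,b):np.round(proj(cam,[.4962+a*.09,.122+b*.123,z]),1).tolist() for a in(-1,1) for b in(-1,1)})
        print('rim inner',{(a,b):np.round(proj(cam,[.4955+a*.092,.1215+b*.125,.115]),1).tolist() for a in(-1,1) for b in(-1,1)})
E
python3 fit.py
```

```text
side [ 204  205  120   78 2965] [[323, 207], [321, 215], [273, 282], [216, 257], [204, 249], [205, 245], [279, 216], [312, 205]]
0.115 {(-1, -1): [324.2, 215.6], (-1, 1): [272.5, 286.5], (1, -1): [261.4, 193.1], (1, 1): [201.6, 253.6]}
0.137 {(-1, -1): [324.9, 208.7], (-1, 1): [272.3, 279.4], (1, -1): [261.1, 186.3], (1, 1): [200.2, 246.5]}
rim inner {(-1, -1): [325.7, 215.4], (-1, 1): [273.3, 287.5], (1, -1): [261.4, 192.4], (1, 1): [200.7, 253.8]}
top [259 223  32  31 928] [[290, 223], [290, 253], [262, 253], [259, 247], [261, 227], [266, 223]]
0.115 {(-1, -1): [290.2, 254.9], (-1, 1): [209.0, 254.9], (1, -1): [290.2, 195.9], (1, 1): [209.9, 195.9]}
0.137 {(-1, -1): [290.3, 255.0], (-1, 1): [207.7, 255.0], (1, -1): [290.3, 195.1], (1, 1): [208.7, 195.0]}
rim inner {(-1, -1): [291.0, 255.8], (-1, 1): [208.5, 255.8], (1, -1): [291.0, 195.5], (1, 1): [209.4, 195.4]}
```

Emit:
{"api": "move_arm", "payload": {"deltas": [[-2,0,0,0,0,0],[0,0,-2,0,0,0],[0,0,-2,0,0,0],[0,0,-1,0,0,0],[0,0,0,0,0,0]]}}

```text
t: 14.58
eef_pos: [0.4939, 0.1218, 0.3192]
ee_rot: [-3.141, 0.0, 1.577]
force: [-0.3, -0.5, -3.5]
width: 0.012
```

Emit:
{"api": "move_arm", "payload": {"deltas": [[0,0,-1,0,0,0],[0,0,-1,0,0,0],[0,0,-1,0,0,0],[0,0,-1,0,0,0],[0,0,0,0,0,0]]}}

```text
t: 15.0
eef_pos: [0.494, 0.1218, 0.3155]
ee_rot: [-3.141, 0.0, 1.577]
force: [-0.5, -0.5, -3.2]
width: 0.0115
```

```bash
python3 - <<'E'
from h import *
s=arm.get_state(); print({k:np.round(s[k],4) for k in('t','eef_pos','ee_rot','force','moment','width')})
E
```

```text
{'t': np.float64(15.0), 'eef_pos': array([0.494 , 0.1218, 0.3155]), 'ee_rot': array([-3.1414e+00,  1.0000e-04,  1.5767e+00]), 'force': array([-0.4517, -0.5305, -3.1548]), 'moment': array([-0.1371,  0.0133,  0.0015]), 'width': np.float64(0.0115)}
```

Emit:
{"api": "move_arm", "payload": {"deltas": [[0,0,-1,0,0,0],[0,0,-1,0,0,0],[0,0,-1,0,0,0],[0,0,-1,0,0,0],[0,0,0,0,0,0]]}}

```text
t: 15.42
eef_pos: [0.4944, 0.1223, 0.3121]
ee_rot: [3.14, -0.001, 1.577]
force: [-1.5, 2.3, 1.6]
width: 0.0117
```

Emit:
{"api": "move_arm", "payload": {"deltas": [[0,0,-1,0,0,0],[0,0,-1,0,0,0],[0,0,-1,0,0,0],[0,0,-1,0,0,0],[0,0,0,0,0,0]]}}

```text
t: 15.83
eef_pos: [0.4944, 0.123, 0.3083]
ee_rot: [3.14, -0.002, 1.577]
force: [-3.9, 8.9, 3.5]
width: 0.0118
```

```bash
python3 - <<'E'
from h import *
s=arm.get_state(); print({k:np.round(s[k],4) for k in('t','eef_pos','ee_rot','force','moment','width')})
E
```

```text
{'t': np.float64(15.8333), 'eef_pos': array([0.4944, 0.123 , 0.3083]), 'ee_rot': array([ 3.1397e+00, -2.4000e-03,  1.5774e+00]), 'force': array([-3.8929,  8.93  ,  3.5423]), 'moment': array([2.5099, 1.0352, 0.1074]), 'width': np.float64(0.0118)}
```

Emit:
{"api": "move_arm", "payload": {"deltas": [[-0.5,1,0,0,0,0],[0,1,0,0,0,0],[0,0,-1,0,0,0],[0,0,-1,0,0,0],[0,0,0,0,0,0]]}}

```text
t: 16.25
eef_pos: [0.4937, 0.1243, 0.3058]
ee_rot: [3.141, -0.001, 1.577]
force: [-1.8, 6.7, 2.6]
width: 0.0117
```

Emit:
{"api": "move_arm", "payload": {"deltas": [[0,0,-1,0,0,0],[0,0,-1,0,0,0],[0,0,-1,0,0,0],[0,0,-1,0,0,0],[0,0,0,0,0,0]]}}

```text
t: 16.67
eef_pos: [0.4937, 0.1249, 0.3019]
ee_rot: [3.141, -0.002, 1.577]
force: [-4.4, 9.4, 4.2]
width: 0.0116
```

```bash
python3 - <<'E'
from h import *
s=arm.get_state(); print({k:np.round(s[k],4) for k in('t','eef_pos','ee_rot','force','moment','width')})
E
```

```text
{'t': np.float64(16.6667), 'eef_pos': array([0.4937, 0.1249, 0.3019]), 'ee_rot': array([ 3.1406e+00, -2.1000e-03,  1.5771e+00]), 'force': array([-4.3545,  9.4057,  4.2147]), 'moment': array([2.8713, 1.3113, 0.0946]), 'width': np.float64(0.0116)}
```

Emit:
{"api": "move_arm", "payload": {"deltas": [[-0.5,1,0,0,0,0],[0,1,0,0,0,0],[0,0,-1,0,0,0],[0,0,-1,0,0,0],[0,0,0,0,0,0]]}}

```text
t: 17.08
eef_pos: [0.4931, 0.1261, 0.2997]
ee_rot: [3.141, -0.001, 1.577]
force: [-0.4, 4.4, 1.9]
width: 0.0118
```

Emit:
{"api": "move_arm", "payload": {"deltas": [[0,0,-1,0,0,0],[0,0,-1,0,0,0],[0,0,-1,0,0,0],[0,0,-1,0,0,0],[0,0,0,0,0,0]]}}

```text
t: 17.5
eef_pos: [0.4932, 0.1266, 0.2958]
ee_rot: [3.141, -0.002, 1.577]
force: [-3.5, 8.2, 2.5]
width: 0.0121
```

```bash
python3 - <<'E'
from h import *
s=arm.get_state(); print({k:np.round(s[k],4) for k in('t','eef_pos','ee_rot','force','moment','width')})
E
```

```text
{'t': np.float64(17.5), 'eef_pos': array([0.4932, 0.1266, 0.2958]), 'ee_rot': array([ 3.1408e+00, -1.7000e-03,  1.5768e+00]), 'force': array([-3.5286,  8.2386,  2.5099]), 'moment': array([2.4576, 0.8083, 0.1325]), 'width': np.float64(0.0121)}
```

```bash
python3 - <<'E'
from h import *
save('side','side6',(180,150,360,320),3.3)
E
python3 fit.py | head -1
```

```text
side [ 241  211   83   78 2337] [[323, 214], [321, 221], [275, 288], [241, 274], [241, 271], [254, 253], [279, 228], [314, 211]]
```

View pics/side6.png

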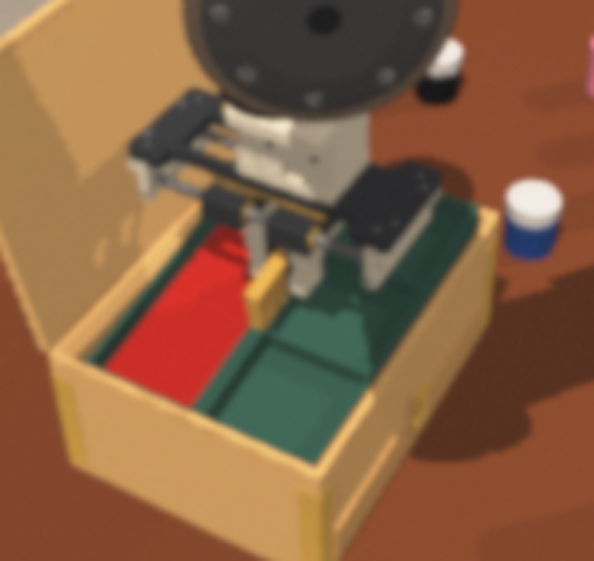

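```bash
python3 - <<'E'
from h import *
for z in(.108,.115,.125,.135,.145): print(z,np.round(proj('side',[.4032,.0036,z]),1),np.round(proj('side',[.5832,.2496,z]),1))
print('rim corners',{(a,b):np.round(proj('side',[.4955+a*.102,.1215+b*.135,.115]),1).tolist() for a in(-1,1) for b in(-1,1)})
s=arm.get_state(); print(s['eef_pos'],s['force'])
im=arm.grab_frame('side')
print(arm.spot_point('tray_grip','side')[:1],np.round(proj('side',[.4932,.1266,.2958-.1593]),1))
E
```

```text
0.108 [324.4 219.3] [201.8 257.6]
0.115 [324.6 217.1] [201.3 255.4]
0.125 [324.9 214. ] [200.7 252.3]
0.135 [325.2 210.9] [200.1 249. ]
0.145 [325.5 207.7] [199.4 245.8]
rim corners {(-1, -1): [331.1, 214.4], (-1, 1): [275.1, 293.1], (1, -1): [260.2, 189.2], (1, 1): [194.1, 255.1]}
[0.49315088 0.1265979  0.29584849] [-2.31715888  8.80379228  2.16571595]
[{'xy': [265.2, 230.6], 'score': 0.89}] [266.  228.4]
```

Emit:
{"api": "move_arm", "payload": {"deltas": [[-0.5,1,0,0,0,0],[0,0,-1,0,0,0],[0,0,-1,0,0,0],[0,0,-1,0,0,0],[0,0,-1,0,0,0]], "squeeze": 15}}

```text
t: 18.17
eef_pos: [0.4927, 0.1273, 0.2915]
ee_rot: [3.141, -0.001, 1.577]
force: [-0.1, 6.3, -0.3]
width: 0.012
```

Emit:
{"api": "move_arm", "payload": {"deltas": [[0,0,-1,0,0,0],[0,0,-1,0,0,0],[0,0,-1,0,0,0],[0,0,-1,0,0,0],[0,0,0,0,0,0]]}}

```text
t: 18.58
eef_pos: [0.4927, 0.1275, 0.2874]
ee_rot: [3.141, -0.002, 1.577]
force: [-1.5, 8.7, -1.2]
width: 0.0117
```

```bash
python3 - <<'E'
from h import *
s=arm.get_state(); print({k:np.round(s[k],4) for k in('t','eef_pos','ee_rot','force','moment','width')})
E
python3 fit.py | head -1
```

```text
{'t': np.float64(18.5833), 'eef_pos': array([0.4927, 0.1275, 0.2874]), 'ee_rot': array([ 3.1409e+00, -1.5000e-03,  1.5767e+00]), 'force': array([-1.4676,  8.6844, -1.1976]), 'moment': array([2.7052, 0.2522, 0.2012]), 'width': np.float64(0.0117)}
side [ 244  212   80   77 2067] [[323, 214], [319, 224], [275, 288], [244, 275], [255, 256], [279, 231], [315, 212]]
```

Emit:
{"api": "move_arm", "payload": {"deltas": [[0,0,-1,0,0,0],[0,0,-1,0,0,0],[0,0,0,0,0,0],[0,0,0,0,0,0],[0,0,0,0,0,0]]}}

```text
t: 19.1
eef_pos: [0.4927, 0.1276, 0.2855]
ee_rot: [3.141, -0.002, 1.577]
force: [-1.4, 8.5, -0.8]
width: 0.0124
```

Emit:
{"api": "move_arm", "payload": {"deltas": [[0,0,0,0,0,0],[0,0,0,0,0,0],[0,0,0,0,0,0],[0,0,0,0,0,0],[0,0,0,0,0,0]], "claw": 150}}

```text
t: 19.52
eef_pos: [0.4924, 0.1265, 0.2855]
ee_rot: [-3.141, 0.0, 1.576]
force: [-0.7, -0.2, -0.3]
width: 0.0348
```

Emit:
{"api": "move_arm", "payload": {"deltas": [[0,0,5,0,0,0],[0,0,15,0,0,0],[0,0,25,0,0,0],[0,0,30,0,0,0],[0,0,30,0,0,0]]}}

```text
t: 19.93
eef_pos: [0.4922, 0.1265, 0.392]
ee_rot: [-3.141, 0.001, 1.577]
force: [0.5, 0.0, -0.7]
width: 0.0361
```

Emit:
{"api": "move_arm", "payload": {"deltas": [[0,0,10,0,0,0],[0,-30,0,0,0,0],[0,-40,0,0,0,0],[0,-40,0,0,0,0],[0,-40,0,0,0,0]]}}

```text
t: 20.35
eef_pos: [0.492, -0.0245, 0.4012]
ee_rot: [3.141, -0.0, 1.578]
force: [1.5, 1.5, 0.4]
width: 0.0366
```

```bash
python3 - <<'E'
from h import *
s=arm.get_state(); print({k:np.round(s[k],4) for k in('t','eef_pos','ee_rot','force','moment','width')})
save('side','side7',(180,150,360,320),3.3)
E
python3 fit.py
```

```text
{'t': np.float64(20.35), 'eef_pos': array([ 0.492 , -0.0245,  0.4012]), 'ee_rot': array([ 3.1409e+00, -2.0000e-04,  1.5781e+00]), 'force': array([1.4811, 1.4738, 0.4347]), 'moment': array([-0.1886, -0.1668,  0.015 ]), 'width': np.float64(0.0366)}
side [ 220  215   63   60 1327] [[282, 221], [282, 224], [242, 274], [220, 265], [220, 262], [262, 215]]
0.115 {(-1, -1): [324.2, 215.6], (-1, 1): [272.5, 286.5], (1, -1): [261.4, 193.1], (1, 1): [201.6, 253.6]}
0.137 {(-1, -1): [324.9, 208.7], (-1, 1): [272.3, 279.4], (1, -1): [261.1, 186.3], (1, 1): [200.2, 246.5]}
rim inner {(-1, -1): [325.7, 215.4], (-1, 1): [273.3, 287.5], (1, -1): [261.4, 192.4], (1, 1): [200.7, 253.8]}
top [215 199  56  20 557] [[270, 199], [268, 202], [215, 218], [216, 199]]
0.115 {(-1, -1): [290.2, 254.9], (-1, 1): [209.0, 254.9], (1, -1): [290.2, 195.9], (1, 1): [209.9, 195.9]}
0.137 {(-1, -1): [290.3, 255.0], (-1, 1): [207.7, 255.0], (1, -1): [290.3, 195.1], (1, 1): [208.7, 195.0]}
rim inner {(-1, -1): [291.0, 255.8], (-1, 1): [208.5, 255.8], (1, -1): [291.0, 195.5], (1, 1): [209.4, 195.4]}
```

View pics/side7.png

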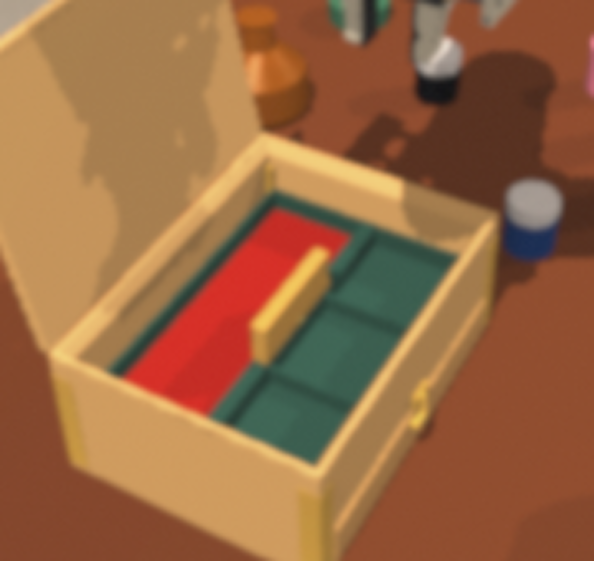

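```bash
python3 - <<'E'
from h import *
x,y=.4955,.1215
def P(a,b,z): return np.round((proj('side',[x+a,y+b,z])-[180,150])*3.3,0).tolist()
print('far hinge corner top',P(.09,-.123,.072)); print('grip top ends', P(0,-.045,.108),P(0,.045,.108))
print('front -y corner top inner',P(-.086,-.119,.072),'floor',P(-.086,-.119,.054),'groove far corner floor',P(.086,-.119,.054), P(.006,-.119,.054))
print('dividers front end -40:',P(-.086,-.040,.068), '+40',P(-.086,.04,.068),'near wall ends at mid -40',P(-.006,-.04,.068))
a=arm.spot_point('tray_grip','side'); print(a[:1],proj('side',[x,y,.098]))
a=arm.spot_point('tray_groove','side'); print(a[:1],proj('side',[x+.046,y,.054]))
E
```

```text
far hinge corner top [271.0, 184.0]
grip top ends [318.0, 245.0] [251.0, 323.0]
front -y corner top inner [466.0, 260.0] floor [465.0, 278.0] groove far corner floor [274.0, 205.0] [359.0, 237.0]
dividers front end -40: [419.0, 331.0] +40 [365.0, 406.0] near wall ends at mid -40 [322.0, 291.0]
[{'xy': [267.6, 241.2], 'score': 0.89}] [266.74538831 238.80497702]
[{'xy': [248.9, 247.5], 'score': 0.56}] [251.19956669 244.97935312]
```

Emit:
{"api": "move_arm", "payload": {"deltas": [[3,20,0,0,0,0],[0,40,0,0,0,0],[0,40,0,0,0,0],[0,10,0,0,0,0],[0,0,-10,0,0,0]], "claw": 255}}

```text
t: 21.02
eef_pos: [0.496, 0.0909, 0.3921]
ee_rot: [3.138, -0.001, 1.582]
force: [0.2, -1.3, 0.3]
width: 0.0079
```

Emit:
{"api": "move_arm", "payload": {"deltas": [[0,0,-25,0,0,0],[0,0,-25,0,0,0],[0,0,-25,0,0,0],[0,0,-15,0,0,0],[0,0,-5,0,0,0]]}}

```text
t: 21.43
eef_pos: [0.4943, 0.0868, 0.2927]
ee_rot: [-3.137, 0.002, 1.578]
force: [-0.8, 0.2, 0.4]
width: 0.0009
```

Emit:
{"api": "move_arm", "payload": {"deltas": [[0,0,-2,0,0,0],[0,0,-1,0,0,0],[0,0,-1,0,0,0],[0,0,-1,0,0,0],[0,0,-1,0,0,0]]}}

```text
t: 21.85
eef_pos: [0.4958, 0.0869, 0.2905]
ee_rot: [3.14, -0.001, 1.577]
force: [-0.3, 0.9, -0.4]
width: 0.0002
```

Emit:
{"api": "move_arm", "payload": {"deltas": [[0,0,-1,0,0,0],[0,0,-1,0,0,0],[0,0,-1,0,0,0],[0,0,0,0,0,0],[0,0,0,0,0,0]]}}

```text
t: 22.27
eef_pos: [0.4955, 0.0868, 0.2866]
ee_rot: [-3.142, 0.0, 1.577]
force: [0.1, -0.0, 0.1]
width: 0.0003
```

Emit:
{"api": "move_arm", "payload": {"deltas": [[0,0,-1,0,0,0],[0,0,-1,0,0,0],[0,0,-1,0,0,0],[0,0,0,0,0,0],[0,0,0,0,0,0]]}}

```text
t: 22.68
eef_pos: [0.4955, 0.0869, 0.2862]
ee_rot: [3.14, 0.0, 1.578]
force: [-11.6, -0.2, 27.0]
width: 0.0006
```

Emit:
{"api": "move_arm", "payload": {"deltas": [[0,0,10,0,0,0],[0,0,20,0,0,0],[0,0,30,0,0,0],[0,0,30,0,0,0],[0,0,20,0,0,0]]}}

```text
t: 23.1
eef_pos: [0.4959, 0.0869, 0.3966]
ee_rot: [3.139, -0.001, 1.577]
force: [0.6, -0.1, -0.4]
width: 0.0006
```

Emit:
{"api": "move_arm", "payload": {"deltas": [[0,-20,0,0,0,-6],[0,-20,0,0,0,-6],[0,-20,0,0,0,-6],[0,-20,0,0,0,-6],[0,-20,0,0,0,-6]], "claw": 0}}

```text
t: 23.52
eef_pos: [0.4954, -0.014, 0.3939]
ee_rot: [3.141, -0.0, 1.048]
force: [0.1, 0.8, -0.4]
width: 0.0284
```

Emit:
{"api": "move_arm", "payload": {"deltas": [[0,0,0,0,0,-6],[0,0,0,0,0,-6],[0,0,0,0,0,-6],[0,0,0,0,0,-6],[0,0,0,0,0,-6]]}}

```text
t: 23.93
eef_pos: [0.4955, -0.0133, 0.3937]
ee_rot: [-3.142, -0.0, 0.524]
force: [-0.4, 0.2, 0.3]
width: 0.0614
```

Emit:
{"api": "move_arm", "payload": {"deltas": [[0,0,0,0,0,-6],[0,0,0,0,0,-6],[0,0,0,0,0,-6],[0,0,0,0,0,-6],[0,0,0,0,0,-6]]}}

```text
t: 24.35
eef_pos: [0.4955, -0.0132, 0.3937]
ee_rot: [-3.142, 0.0, 0.001]
force: [-0.2, -0.5, -1.2]
width: 0.0871
```

```bash
cat > jars.py <<'E'
from h import *
def caps():
    im=arm.grab_frame('top'); hsv=cv2.cvtColor(im,cv2.COLOR_RGB2HSV); h,s,v=cv2.split(hsv)
    m=((s<60)&(v>130)).astype(np.uint8)
    n,l,st,ce=cv2.connectedComponentsWithStats(m)
    for i in range(1,n):
        if 60<st[i][4]<400 and 8<st[i][2]<22 and 8<st[i][3]<22: print('cap px',np.round(ce[i],1),st[i][2:5],'xyz',np.round(atz('top',ce[i],.052),4))
    return im
if __name__=='__main__':
    caps(); s=arm.get_state(); print({k:np.round(s[k],4) for k in('t','q','eef_pos','ee_rot','force','width')})
E
python3 jars.py
```

```text
cap px [470.5 122.7] [11 11 90] xyz [ 0.8356 -0.5913  0.052 ]
cap px [374.  203.2] [ 15  13 142] xyz [ 0.5707 -0.2708  0.052 ]
cap px [325.9 255. ] [ 13  13 142] xyz [ 0.4052 -0.1149  0.052 ]
cap px [380.3 262.5] [ 17  14 173] xyz [ 0.3814 -0.2876  0.052 ]
{'t': np.float64(24.4), 'q': array([ 0.3707,  0.0689, -0.3899, -0.    , -1.112 ,  1.1934]), 'eef_pos': array([ 0.4955, -0.0132,  0.3937]), 'ee_rot': array([-3.1416,  0.    , -0.0067]), 'force': array([-0.1307,  0.501 , -0.0134]), 'width': np.float64(0.0873)}
```

Emit:
{"api": "move_arm", "payload": {"deltas": [[5,-17,0,0,0,-6],[5,-17,0,0,0,-6],[5,-17,0,0,0,-6],[5,-17,0,0,0,-6],[5,-17,0,0,0,-6]]}}

```text
t: 24.82
eef_pos: [0.5207, -0.0989, 0.3937]
ee_rot: [-3.142, -0.0, -0.52]
force: [-0.7, -0.1, 0.3]
width: 0.0876
```

Emit:
{"api": "move_arm", "payload": {"deltas": [[5,-17,0,0,0,-6],[5,-17,0,0,0,-6],[5,-17,0,0,0,-6],[5,-17,0,0,0,-6],[5,-17,0,0,0,-6]]}}

```text
t: 25.23
eef_pos: [0.5457, -0.184, 0.3936]
ee_rot: [3.141, 0.0, -1.044]
force: [-0.1, -0.1, 0.3]
width: 0.0877
```

Emit:
{"api": "move_arm", "payload": {"deltas": [[5,-17,0,0,0,-6],[5,-17,0,0,0,-6],[5,-17,0,0,0,-6],[5,-17,0,0,0,-6],[3,-20,0,0,0,-6]]}}

```text
t: 25.65
eef_pos: [0.5689, -0.2718, 0.3935]
ee_rot: [3.141, 0.0, -1.567]
force: [0.3, -0.9, -0.5]
width: 0.0878
```

Emit:
{"api": "move_arm", "payload": {"deltas": [[0,0,-20,0,0,0],[0,0,-30,0,0,0],[0,0,-30,0,0,0],[0,0,-30,0,0,0],[0,0,-30,0,0,0]]}}

```text
t: 26.07
eef_pos: [0.5684, -0.2713, 0.2525]
ee_rot: [-3.141, -0.0, -1.562]
force: [0.4, -0.3, -0.2]
width: 0.0879
```

```bash
python3 - <<'E'
from h import *
s=arm.get_state(); print({k:np.round(s[k],4) for k in('t','q','eef_pos','ee_rot','force','width')})
save('side','side8',(250,80,420,240),3.3)
E
```

```text
{'t': np.float64(26.0667), 'q': array([-0.1359,  0.4165, -0.2774,  0.    , -0.8764,  0.1443]), 'eef_pos': array([ 0.5684, -0.2713,  0.2525]), 'ee_rot': array([-3.1411e+00, -1.0000e-04, -1.5623e+00]), 'force': array([ 0.3865, -0.2635, -0.2321]), 'width': np.float64(0.0879)}
```

View pics/side8.png

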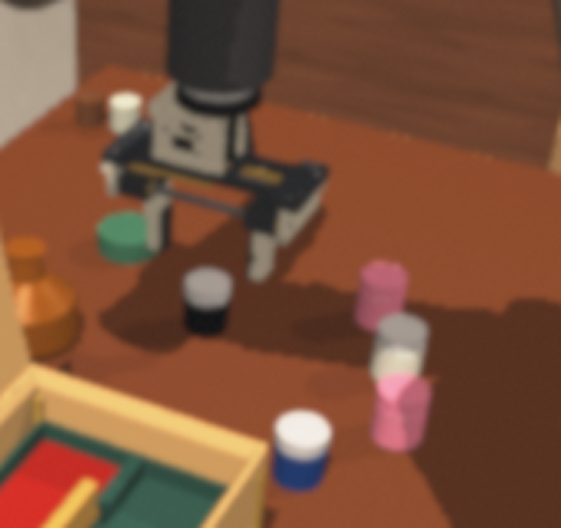

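Emit:
{"api": "move_arm", "payload": {"deltas": [[0,0,-20,0,0,0],[0,0,-20,0,0,0],[0,0,-12,0,0,0],[0,0,-3,0,0,0],[0,0,0,0,0,0]]}}

```text
t: 26.53
eef_pos: [0.5685, -0.2712, 0.1984]
ee_rot: [3.14, 0.0, -1.564]
force: [-0.7, 0.2, 0.0]
width: 0.0878
```

Emit:
{"api": "move_arm", "payload": {"deltas": [[0,0,0,0,0,0],[0,0,0,0,0,0],[0,0,0,0,0,0],[0,0,0,0,0,0],[0,0,0,0,0,0]], "claw": 255, "squeeze": 25}}

```text
t: 26.95
eef_pos: [0.5686, -0.2712, 0.1994]
ee_rot: [-3.141, -0.0, -1.565]
force: [0.3, -0.1, 0.4]
width: 0.0596
```

Emit:
{"api": "move_arm", "payload": {"deltas": [[0,0,0,0,0,0],[0,0,0,0,0,0],[0,0,0,0,0,0],[0,0,0,0,0,0],[0,0,0,0,0,0]]}}

```text
t: 27.37
eef_pos: [0.5685, -0.2711, 0.1988]
ee_rot: [3.142, -0.0, -1.565]
force: [-0.4, 0.8, 2.4]
width: 0.0435
```

Emit:
{"api": "move_arm", "payload": {"deltas": [[0,0,5,0,0,0],[0,0,20,0,0,0],[0,0,30,0,0,0],[0,0,30,0,0,0],[0,0,30,0,0,0]]}}

```text
t: 27.78
eef_pos: [0.5683, -0.2711, 0.3148]
ee_rot: [3.141, 0.0, -1.565]
force: [0.5, 0.4, -2.2]
width: 0.0439
```

Emit:
{"api": "move_arm", "payload": {"deltas": [[-5,10,20,0,0,0],[-8,20,0,0,0,0],[-8,20,0,0,0,0],[-8,20,0,0,0,0],[-8,20,0,0,0,0]]}}

```text
t: 28.2
eef_pos: [0.5308, -0.1804, 0.3339]
ee_rot: [-3.141, 0.0, -1.565]
force: [0.2, 0.3, -0.9]
width: 0.0436
```

Emit:
{"api": "move_arm", "payload": {"deltas": [[-12,36,0,0,0,0],[-12,36,0,0,0,0],[-12,36,0,0,0,0],[-12,36,0,0,0,0],[-12,36,0,0,0,0]]}}

```text
t: 28.62
eef_pos: [0.4705, 0.0002, 0.3339]
ee_rot: [-3.141, 0.0, -1.565]
force: [0.6, 1.4, -0.8]
width: 0.0435
```

Emit:
{"api": "move_arm", "payload": {"deltas": [[-11,30,0,0,0,0],[-3,10,0,0,0,0],[0,0,0,0,0,0],[0,0,-5,0,0,0],[0,0,-10,0,0,0]]}}

```text
t: 29.03
eef_pos: [0.4581, 0.0386, 0.3193]
ee_rot: [-3.139, 0.001, -1.564]
force: [0.6, 0.4, -1.6]
width: 0.0435
```

Emit:
{"api": "move_arm", "payload": {"deltas": [[0,0,-10,0,0,0],[0,0,-10,0,0,0],[0,0,-10,0,0,0],[0,0,-10,0,0,0],[0,0,-10,0,0,0]]}}

```text
t: 29.45
eef_pos: [0.4578, 0.0375, 0.2677]
ee_rot: [3.141, -0.0, -1.567]
force: [-0.2, -0.0, -1.2]
width: 0.0439
```

```bash
python3 - <<'E'
from h import *
s=arm.get_state(); print({k:np.round(s[k],4) for k in('t','q','eef_pos','ee_rot','force','width')})
save('side','side9',(180,150,360,320),3.3)
E
```

```text
{'t': np.float64(29.45), 'q': array([ 0.5126,  0.1471, -0.6336,  0.    , -0.7908, -0.5085]), 'eef_pos': array([0.4578, 0.0375, 0.2677]), 'ee_rot': array([ 3.1410e+00, -4.0000e-04, -1.5666e+00]), 'force': array([-0.1659, -0.0039, -1.2063]), 'width': np.float64(0.0439)}
```

View pics/side9.png

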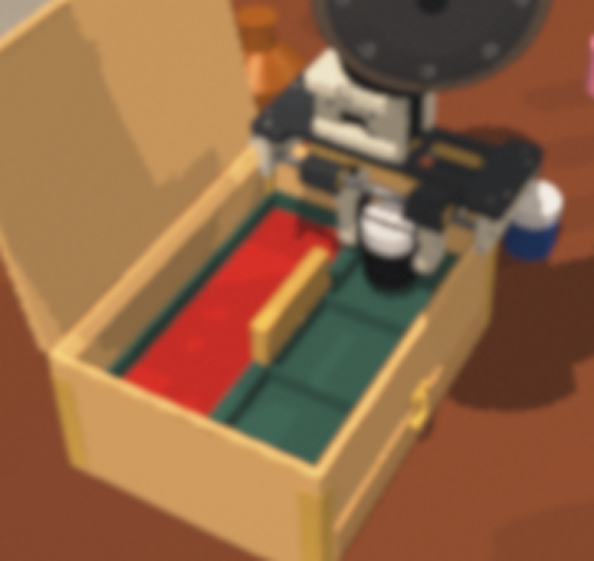

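Emit:
{"api": "move_arm", "payload": {"deltas": [[0,0,-5,0,0,0],[0,0,-5,0,0,0],[0,0,-2,0,0,0],[0,0,-1,0,0,0],[0,0,-1,0,0,0]]}}

```text
t: 29.92
eef_pos: [0.4577, 0.0388, 0.2548]
ee_rot: [-3.141, 0.0, -1.565]
force: [-1.0, -0.1, -0.9]
width: 0.0435
```

Emit:
{"api": "move_arm", "payload": {"deltas": [[0,0,0,0,0,0],[0,0,0,0,0,0],[0,0,0,0,0,0],[0,0,0,0,0,0],[0,0,0,0,0,0]], "claw": 85}}

```text
t: 30.33
eef_pos: [0.4576, 0.039, 0.2549]
ee_rot: [-3.141, 0.0, -1.565]
force: [0.1, -0.1, 0.2]
width: 0.0579
```

Emit:
{"api": "move_arm", "payload": {"deltas": [[0,0,3,0,0,0],[0,0,10,0,0,0],[0,0,20,0,0,0],[0,0,30,0,0,0],[0,0,30,0,0,0]]}}

```text
t: 30.75
eef_pos: [0.4571, 0.0387, 0.3485]
ee_rot: [3.14, -0.001, -1.565]
force: [1.3, 0.6, 0.1]
width: 0.0588
```

Emit:
{"api": "move_arm", "payload": {"deltas": [[-10,-40,10,0,0,0],[-10,-38,0,0,0,0],[-10,-38,0,0,0,0],[-10,-38,0,0,0,0],[-5,-20,0,0,0,0]], "claw": 0}}

```text
t: 31.17
eef_pos: [0.4111, -0.1368, 0.358]
ee_rot: [-3.141, -0.0, -1.565]
force: [0.3, -0.4, -0.3]
width: 0.0846
```

```bash
python3 jars.py; python3 - <<'E'
from h import *
save('side','side10',(180,80,420,320),3)
for t in('jar_white','jar_black','jar_blue'):
  r=arm.spot_point(t,'side'); print(t,[(np.round(x['xy'],1).tolist(),round(x['score'],2),np.round(atz('side',x['xy'],0),3).tolist()) for x in r[:6]])
E
```

```text
cap px [470.5 122.7] [11 11 91] xyz [ 0.8358 -0.5912  0.052 ]
cap px [277.1 236.7] [ 15  13 151] xyz [0.4632 0.0404 0.052 ]
{'t': np.float64(31.2167), 'q': array([ 1.3440e-01, -1.0600e-02, -5.6160e-01,  3.0000e-04, -1.0202e+00,
       -1.3010e-01]), 'eef_pos': array([ 0.4108, -0.138 ,  0.3578]), 'ee_rot': array([ 3.1412e+00, -3.0000e-04, -1.5664e+00]), 'force': array([-1.2317, -1.7351,  0.3619]), 'width': np.float64(0.0862)}
jar_white [([370.0, 212.3], 0.63, [0.345, -0.203, 0.0]), ([363.6, 174.7], 0.57, [0.427, -0.372, 0.0]), ([365.1, 192.2], 0.52, [0.39, -0.286, 0.0])]
jar_black [([297.3, 235.2], 0.6, [0.484, -0.014, 0.0])]
jar_blue [([341.7, 223.2], 0.67, [0.398, -0.119, 0.0])]
```

View pics/side10.png

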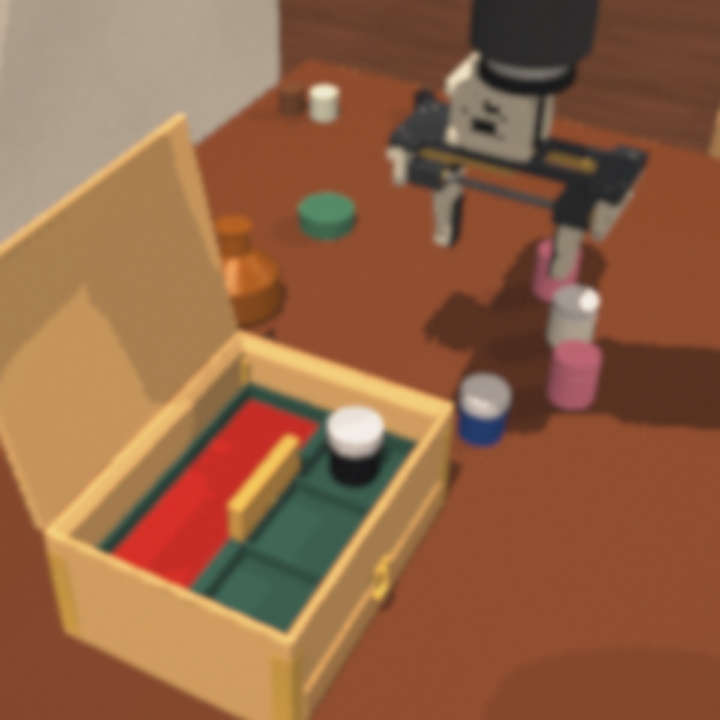

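Emit:
{"api": "move_arm", "payload": {"deltas": [[-3,12,0,0,0,0],[-3,11,-10,0,0,0],[0,0,-25,0,0,0],[0,0,-25,0,0,0],[0,0,-25,0,0,0]]}}

```text
t: 31.83
eef_pos: [0.4071, -0.1101, 0.2721]
ee_rot: [-3.14, 0.0, -1.562]
force: [0.1, 0.1, -0.1]
width: 0.0873
```

Emit:
{"api": "move_arm", "payload": {"deltas": [[0,0,-25,0,0,0],[0,0,-25,0,0,0],[0,0,-15,0,0,0],[0,0,-7,0,0,0],[0,0,-2,0,0,0]]}}

```text
t: 32.25
eef_pos: [0.4068, -0.1107, 0.1974]
ee_rot: [3.139, -0.001, -1.563]
force: [-0.1, -0.7, 0.4]
width: 0.088
```

Emit:
{"api": "move_arm", "payload": {"deltas": [[0,0,0,0,0,0],[0,0,0,0,0,0],[0,0,0,0,0,0],[0,0,0,0,0,0],[0,0,0,0,0,0]], "claw": 255}}

```text
t: 32.67
eef_pos: [0.4069, -0.1114, 0.1992]
ee_rot: [-3.14, 0.0, -1.565]
force: [0.2, 0.6, 0.0]
width: 0.0598
```

Emit:
{"api": "move_arm", "payload": {"deltas": [[0,0,0,0,0,0],[0,0,0,0,0,0],[0,0,0,0,0,0],[0,0,0,0,0,0],[0,0,0,0,0,0]]}}

```text
t: 33.08
eef_pos: [0.4066, -0.1115, 0.1987]
ee_rot: [3.141, -0.0, -1.565]
force: [-2.1, 0.4, 5.9]
width: 0.0431
```

Emit:
{"api": "move_arm", "payload": {"deltas": [[0,0,5,0,0,0],[0,0,20,0,0,0],[0,0,35,0,0,0],[0,0,40,0,0,0],[0,0,40,0,0,0]]}}

```text
t: 33.5
eef_pos: [0.4061, -0.1116, 0.3401]
ee_rot: [3.14, -0.0, -1.565]
force: [2.0, 0.4, -0.8]
width: 0.0435
```

Emit:
{"api": "move_arm", "payload": {"deltas": [[3,20,0,0,0,0],[5,33,0,0,0,0],[5,35,0,0,0,0],[6,35,0,0,0,0],[6,35,0,0,0,0]]}}

```text
t: 33.92
eef_pos: [0.4313, 0.0479, 0.339]
ee_rot: [-3.141, 0.001, -1.565]
force: [1.1, -0.5, -0.7]
width: 0.0438
```

Emit:
{"api": "move_arm", "payload": {"deltas": [[6,35,0,0,0,0],[6,35,0,0,0,0],[6,35,0,0,0,0],[6,35,0,0,0,0],[2,20,0,0,0,0]]}}

```text
t: 34.33
eef_pos: [0.4582, 0.2098, 0.3387]
ee_rot: [-3.141, 0.001, -1.563]
force: [0.1, 0.5, -0.7]
width: 0.0436
```

Emit:
{"api": "move_arm", "payload": {"deltas": [[0,0,0,0,0,0],[0,0,-8,0,0,0],[0,0,-15,0,0,0],[0,0,-15,0,0,0],[0,0,-15,0,0,0]]}}

```text
t: 34.75
eef_pos: [0.4573, 0.2054, 0.2846]
ee_rot: [3.141, 0.0, -1.566]
force: [-0.2, 0.5, -1.3]
width: 0.0433
```

```bash
python3 jars.py; python3 - <<'E'
from h import *
arm.grab_frame('side')
for t in('jar_white','jar_blue'):
  r=arm.spot_point(t,'side'); print(t,[(np.round(x['xy'],1).tolist(),round(x['score'],2),np.round(atz('side',x['xy'],0),3).tolist()) for x in r[:6]])
im=arm.grab_frame('top'); h,s,v=cv2.split(cv2.cvtColor(im,cv2.COLOR_RGB2HSV))
m=((s<60)&(v>110)).astype(np.uint8)[240:285,360:400]; print('\n'.join(''.join('#' if a else '.' for a in r) for r in m[10:35]))
E
```

```text
cap px [470.5 122.7] [11 11 91] xyz [ 0.8358 -0.5912  0.052 ]
cap px [277.3 237.3] [ 14  14 152] xyz [0.461  0.0397 0.052 ]
cap px [380.2 262.5] [ 17  14 179] xyz [ 0.3814 -0.2872  0.052 ]
{'t': np.float64(34.8), 'q': array([ 0.8146,  0.1941, -0.5305, -0.0016, -0.8506, -0.8094]), 'eef_pos': array([0.4564, 0.2047, 0.2816]), 'ee_rot': array([ 3.1377e+00, -2.4000e-03, -1.5667e+00]), 'force': array([-0.9282, -1.1505, -2.8077]), 'width': np.float64(0.0436)}
jar_white [([366.4, 209.3], 0.72, [0.358, -0.21, 0.0]), ([248.7, 245.7], 0.57, [0.577, 0.084, -0.0]), ([362.6, 177.2], 0.55, [0.425, -0.357, 0.0]), ([365.4, 191.8], 0.52, [0.39, -0.288, 0.0])]
jar_blue [([264.5, 271.0], 0.62, [0.495, 0.137, 0.0])]
........................................
........................................
........................................
........................................
........................................
........................................
..................######................
...............###########..............
..............#############.............
.............###############............
............#################...........
............#################...........
............#################...........
............################............
............#################...........
.............###############............
..............##############............
...............############.............
................##########..............
...................######...............
........................................
........................................
........................................
........................................
........................................
```

Emit:
{"api": "move_arm", "payload": {"deltas": [[0,2,-10,0,0,0],[0,0,-8,0,0,0],[0,0,-5,0,0,0],[0,0,-3,0,0,0],[0,0,0,0,0,0]]}}

```text
t: 35.42
eef_pos: [0.4575, 0.2084, 0.2586]
ee_rot: [3.14, -0.001, -1.565]
force: [1.0, -0.8, -1.0]
width: 0.0434
```

Emit:
{"api": "move_arm", "payload": {"deltas": [[0,0,-1,0,0,0],[0,0,0,0,0,0],[0,0,0,0,0,0],[0,0,0,0,0,0],[0,0,0,0,0,0]]}}

```text
t: 35.83
eef_pos: [0.4578, 0.2086, 0.2587]
ee_rot: [-3.141, 0.0, -1.565]
force: [-0.1, 0.6, -1.0]
width: 0.0436
```

Emit:
{"api": "move_arm", "payload": {"deltas": [[0,0,-1,0,0,0],[0,0,-1,0,0,0],[0,0,-1,0,0,0],[0,0,-1,0,0,0],[0,0,0,0,0,0]]}}

```text
t: 36.25
eef_pos: [0.4576, 0.2085, 0.2542]
ee_rot: [3.141, -0.0, -1.565]
force: [-0.4, -0.2, -0.4]
width: 0.0432
```

Emit:
{"api": "move_arm", "payload": {"deltas": [[0,0,0,0,0,0],[0,0,0,0,0,0],[0,0,0,0,0,0],[0,0,0,0,0,0],[0,0,0,0,0,0]], "claw": 85}}

```text
t: 36.67
eef_pos: [0.4577, 0.2086, 0.2546]
ee_rot: [-3.141, 0.0, -1.565]
force: [-0.1, -0.1, 0.1]
width: 0.0583
```

Emit:
{"api": "move_arm", "payload": {"deltas": [[0,0,3,0,0,0],[0,0,10,0,0,0],[0,0,20,0,0,0],[0,0,30,0,0,0],[0,0,40,0,0,0]]}}

```text
t: 37.08
eef_pos: [0.457, 0.2079, 0.3575]
ee_rot: [3.138, -0.003, -1.565]
force: [0.5, 0.5, -0.2]
width: 0.0586
```

Emit:
{"api": "move_arm", "payload": {"deltas": [[0,-35,0,0,0,0],[0,-40,0,0,0,0],[0,-40,0,0,0,0],[0,-40,0,0,0,0],[0,-40,0,0,0,0]], "claw": 0}}

```text
t: 37.5
eef_pos: [0.4571, 0.0119, 0.3588]
ee_rot: [-3.14, 0.001, -1.564]
force: [0.7, -0.2, -0.7]
width: 0.085
```

Emit:
{"api": "move_arm", "payload": {"deltas": [[0,-40,0,0,0,0],[0,-40,0,0,0,0],[0,-40,0,0,0,0],[-10,-40,0,0,0,0],[-10,-40,0,0,0,0]]}}

```text
t: 37.92
eef_pos: [0.4372, -0.1883, 0.3586]
ee_rot: [-3.14, -0.0, -1.564]
force: [1.6, 0.2, -0.9]
width: 0.0874
```

Emit:
{"api": "move_arm", "payload": {"deltas": [[-15,-35,0,0,0,0],[-15,-25,0,0,0,0],[-15,-20,0,0,0,0],[-10,-20,0,0,0,0],[0,0,0,0,0,0]]}}

```text
t: 38.33
eef_pos: [0.3809, -0.2887, 0.3584]
ee_rot: [-3.141, -0.0, -1.567]
force: [1.3, 0.0, 0.2]
width: 0.0879
```

Emit:
{"api": "move_arm", "payload": {"deltas": [[0,-2,-20,0,0,0],[0,0,-25,0,0,0],[0,0,-25,0,0,0],[0,0,-25,0,0,0],[0,0,0,0,0,0]]}}

```text
t: 38.75
eef_pos: [0.3812, -0.2877, 0.2593]
ee_rot: [3.136, 0.002, -1.566]
force: [-1.5, -0.1, -0.2]
width: 0.0878
```

```bash
python3 - <<'E'
from h import *
s=arm.get_state(); print({k:np.round(s[k],4) for k in('t','q','eef_pos','force')})
save('side','side11',(180,80,420,320),3)
E
```

```text
{'t': np.float64(38.75), 'q': array([-0.2336,  0.1898, -0.6029, -0.0013, -0.7843,  0.2396]), 'eef_pos': array([ 0.3812, -0.2877,  0.2593]), 'force': array([-1.5038, -0.1201, -0.1688])}
```

View pics/side11.png

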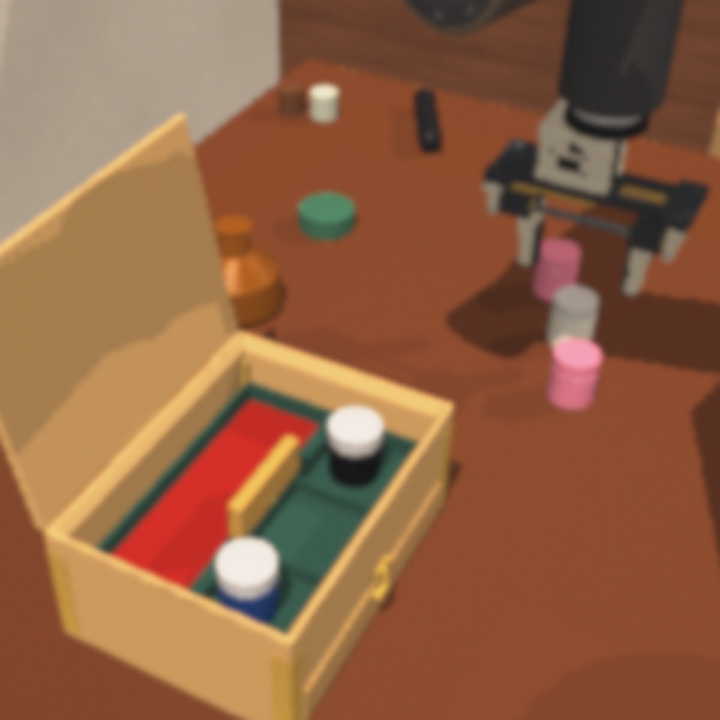

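Emit:
{"api": "move_arm", "payload": {"deltas": [[0,0,-20,0,0,0],[0,0,-20,0,0,0],[0,0,-15,0,0,0],[0,0,-6,0,0,0],[0,0,0,0,0,0]]}}

```text
t: 39.22
eef_pos: [0.3832, -0.2884, 0.2019]
ee_rot: [3.141, -0.0, -1.564]
force: [-0.6, -0.1, -0.1]
width: 0.0877
```

Emit:
{"api": "move_arm", "payload": {"deltas": [[0,0,0,0,0,0],[0,0,0,0,0,0],[0,0,0,0,0,0],[0,0,0,0,0,0],[0,0,0,0,0,0]], "claw": 255}}

```text
t: 39.63
eef_pos: [0.3829, -0.2885, 0.2021]
ee_rot: [-3.141, -0.0, -1.565]
force: [0.2, -0.1, -0.3]
width: 0.0595
```

Emit:
{"api": "move_arm", "payload": {"deltas": [[0,0,0,0,0,0],[0,0,0,0,0,0],[0,0,0,0,0,0],[0,0,0,0,0,0],[0,0,0,0,0,0]]}}

```text
t: 40.05
eef_pos: [0.3826, -0.2884, 0.2015]
ee_rot: [3.141, 0.0, -1.565]
force: [-1.7, 1.5, 4.7]
width: 0.0436
```

Emit:
{"api": "move_arm", "payload": {"deltas": [[0,0,5,0,0,0],[0,0,20,0,0,0],[0,0,35,0,0,0],[0,0,40,0,0,0],[0,0,40,0,0,0]]}}

```text
t: 40.47
eef_pos: [0.3822, -0.2883, 0.3429]
ee_rot: [3.14, 0.0, -1.565]
force: [1.5, -0.1, -1.4]
width: 0.0436
```

```bash
python3 - <<'E'
from h import *
s=arm.get_state(); print({k:np.round(s[k],4) for k in('t','q','eef_pos','force','width')})
E
```

```text
{'t': np.float64(40.4667), 'q': array([-2.340e-01,  8.650e-02, -4.966e-01, -1.000e-04, -9.892e-01,
        2.401e-01]), 'eef_pos': array([ 0.3822, -0.2883,  0.3429]), 'force': array([ 1.5138, -0.1025, -1.3812]), 'width': np.float64(0.0436)}
```

Emit:
{"api": "move_arm", "payload": {"deltas": [[5,27,2,0,0,6],[5,27,0,0,0,6],[5,27,0,0,0,6],[5,27,0,0,0,6],[5,27,0,0,0,6]]}}

```text
t: 40.88
eef_pos: [0.4075, -0.1523, 0.3438]
ee_rot: [-3.141, -0.0, -1.037]
force: [1.4, 0.5, -0.7]
width: 0.0436
```

Emit:
{"api": "move_arm", "payload": {"deltas": [[5,27,0,0,0,6],[5,27,0,0,0,6],[5,27,0,0,0,6],[5,27,0,0,0,6],[5,27,0,0,0,6]]}}

```text
t: 41.3
eef_pos: [0.4326, -0.0171, 0.3438]
ee_rot: [-3.141, -0.0, -0.512]
force: [0.7, 0.3, -0.4]
width: 0.0436
```

Emit:
{"api": "move_arm", "payload": {"deltas": [[5,28,0,0,0,6],[5,28,0,0,0,6],[4,28,0,0,0,6],[0,28,0,0,0,6],[0,28,0,0,0,6]]}}

```text
t: 41.72
eef_pos: [0.4465, 0.123, 0.3436]
ee_rot: [-3.141, -0.0, 0.011]
force: [1.0, -0.3, -1.1]
width: 0.0431
```

Emit:
{"api": "move_arm", "payload": {"deltas": [[0,0,0,0,0,0],[0,0,0,0,0,0],[0,0,-5,0,0,0],[0,0,-10,0,0,0],[0,0,-10,0,0,0]]}}

```text
t: 42.13
eef_pos: [0.4466, 0.1207, 0.3182]
ee_rot: [-3.141, -0.0, 0.004]
force: [-0.1, -0.7, -1.3]
width: 0.0436
```

```bash
python3 - <<'E'
from h import *
s=arm.get_state(); print({k:np.round(s[k],4) for k in('t','q','eef_pos','ee_rot','force','width')})
save('side','side12',(180,150,360,320),3.3)
E
```

```text
{'t': np.float64(42.1333), 'q': array([ 6.914e-01,  8.550e-02, -5.631e-01, -2.000e-04, -9.214e-01,
        8.834e-01]), 'eef_pos': array([0.4466, 0.1207, 0.3182]), 'ee_rot': array([-3.1411e+00, -5.0000e-04,  3.9000e-03]), 'force': array([-0.0659, -0.6713, -1.3184]), 'width': np.float64(0.0436)}
```

View pics/side12.png

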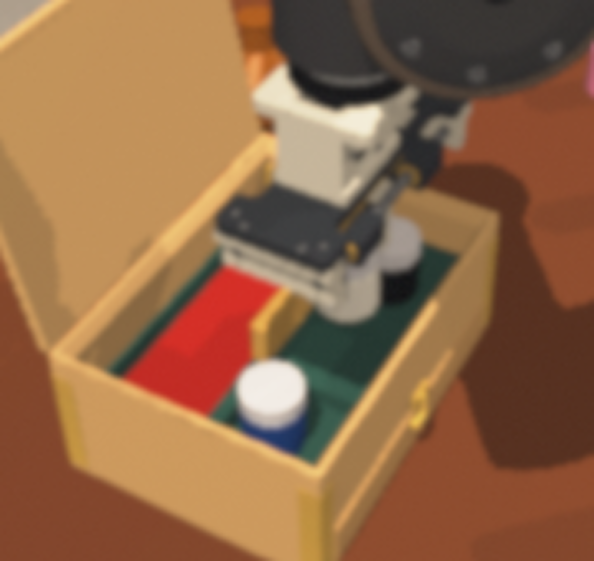

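Emit:
{"api": "move_arm", "payload": {"deltas": [[0,2,-12,0,0,0],[0,0,-12,0,0,0],[0,0,-12,0,0,0],[0,0,-10,0,0,0],[0,0,-5,0,0,0]]}}

```text
t: 42.6
eef_pos: [0.4463, 0.1224, 0.2664]
ee_rot: [3.141, 0.002, 0.004]
force: [0.3, -0.2, -1.3]
width: 0.0431
```

Emit:
{"api": "move_arm", "payload": {"deltas": [[0,0,-4,0,0,0],[0,0,-2,0,0,0],[0,0,-1,0,0,0],[0,0,-1,0,0,0],[0,0,0,0,0,0]]}}

```text
t: 43.02
eef_pos: [0.4468, 0.1236, 0.2597]
ee_rot: [-3.141, -0.0, 0.006]
force: [-0.1, -0.6, -0.6]
width: 0.0433
```

Emit:
{"api": "move_arm", "payload": {"deltas": [[0,0,-1,0,0,0],[0,0,-1,0,0,0],[0,0,-1,0,0,0],[0,0,-0.5,0,0,0],[0,0,0,0,0,0]]}}

```text
t: 43.43
eef_pos: [0.4466, 0.1236, 0.2559]
ee_rot: [3.141, 0.0, 0.006]
force: [-0.2, 0.1, -0.4]
width: 0.0437
```

Emit:
{"api": "move_arm", "payload": {"deltas": [[0,0,0,0,0,0],[0,0,0,0,0,0],[0,0,0,0,0,0],[0,0,0,0,0,0],[0,0,0,0,0,0]], "claw": 88}}

```text
t: 43.85
eef_pos: [0.4467, 0.1236, 0.256]
ee_rot: [-3.142, -0.0, 0.006]
force: [-0.5, -0.7, -1.1]
width: 0.0573
```

Emit:
{"api": "move_arm", "payload": {"deltas": [[0,0,3,0,0,0],[0,0,10,0,0,0],[0,0,20,0,0,0],[0,0,30,0,0,0],[0,0,40,0,0,0]]}}

```text
t: 44.27
eef_pos: [0.4459, 0.123, 0.3584]
ee_rot: [3.139, 0.004, 0.006]
force: [0.5, 1.2, -0.2]
width: 0.0574
```

Emit:
{"api": "move_arm", "payload": {"deltas": [[0,-30,20,0,0,0],[0,-40,20,0,0,0],[0,-40,20,0,0,0],[0,-40,20,0,0,0],[0,-40,0,0,0,0]], "claw": 255}}

```text
t: 44.68
eef_pos: [0.4469, -0.0597, 0.4393]
ee_rot: [-3.141, -0.007, 0.008]
force: [0.7, 0.9, -0.1]
width: 0.0298
```

```bash
python3 jars.py; python3 - <<'E'
from h import *
arm.grab_frame('side')
for c in('top','side'):
  for t in('lid_front','lid_hinge'):
    r=arm.spot_point(t,c); print(t,c,[(np.round(x['xy'],1).tolist(),round(x['score'],2)) for x in r[:2]])
print([(k,np.round(proj('side',[.4945-.046,.1225+d,.106]),1)) for k,d in(('b',-.083),('w',0),('bl',.083))])
im=arm.grab_frame('side'); h,s,v=cv2.split(cv2.cvtColor(im,cv2.COLOR_RGB2HSV)); m=((s<70)&(v>130)).astype(np.uint8)
n,l,st,ce=cv2.connectedComponentsWithStats(m)
print([(np.round(ce[i],1),st[i][2:5]) for i in range(1,n) if st[i][4]>80 and 220<ce[i][0]<330 and 180<ce[i][1]<300])
E
```

```text
cap px [470.5 122.7] [11 11 90] xyz [ 0.8356 -0.5913  0.052 ]
cap px [222.4 236.3] [ 15  14 140] xyz [0.4642 0.2143 0.052 ]
{'t': np.float64(44.7333), 'q': array([ 0.2965, -0.0452, -0.404 ,  0.0019, -1.2088,  1.2779]), 'eef_pos': array([ 0.446 , -0.0647,  0.4374]), 'ee_rot': array([ 3.1409, -0.0036,  0.0043]), 'force': array([ 0.1374, -3.8055,  0.0397]), 'width': np.float64(0.0254)}
lid_front top [([243.8, 167.2], 0.63), ([151.8, 275.0], 0.49)]
lid_hinge top [([248.6, 191.2], 0.58), ([251.8, 210.9], 0.38)]
lid_front side [([205.5, 147.6], 0.59)]
lid_hinge side [([228.9, 223.3], 0.58)]
[('b', array([301. , 222.4])), ('w', array([284.1, 243.8])), ('bl', array([264.9, 268.2]))]
[(array([297.8, 223. ]), array([ 19,  17, 253], dtype=int32)), (array([283.9, 251.5]), array([ 21,  31, 524], dtype=int32)), (array([261.8, 268.6]), array([ 22,  22, 365], dtype=int32))]
```

Emit:
{"api": "move_arm", "payload": {"deltas": [[0,0,30,0,0,0],[0,0,30,0,0,0],[0,0,25,0,0,0],[10,10,15,0,0,0],[30,15,0,0,0,0]]}}

```text
t: 45.45
eef_pos: [0.4852, -0.0326, 0.5402]
ee_rot: [-3.14, -0.008, 0.008]
force: [0.8, 0.7, 0.2]
width: 0.0004
```

Emit:
{"api": "move_arm", "payload": {"deltas": [[35,18,0,0,0,0],[35,18,0,0,0,0],[35,18,0,0,0,0],[35,18,0,0,0,0],[35,18,0,0,0,0]]}}

```text
t: 45.87
eef_pos: [0.6632, 0.0599, 0.5342]
ee_rot: [3.141, 0.001, 0.009]
force: [0.3, -1.0, 1.7]
width: 0.0004
```

Emit:
{"api": "move_arm", "payload": {"deltas": [[35,18,0,0,0,0],[10,6,0,0,0,0],[0,0,0,0,0,0],[0,0,0,0,0,0],[0,0,0,0,0,0]]}}

```text
t: 46.28
eef_pos: [0.7064, 0.082, 0.5345]
ee_rot: [3.141, 0.001, 0.008]
force: [0.1, -0.8, -0.2]
width: 0.0004
```

```bash
python3 - <<'E'
from h import *
s=arm.get_state(); print({k:np.round(s[k],4) for k in('t','q','eef_pos','ee_rot','force','width')})
H=np.array([.5965,.115])
for s_ in(.175,):
  for th in np.arange(1.57,-.01,-.1):
    c=H+s_*np.array([-np.cos(th),np.sin(th)])+.008*np.array([np.sin(th),np.cos(th)])
    print(round(th,2),'TCP x,z mm',np.round((c+[.010,.178])*1000))
E
```

```text
{'t': np.float64(46.2833), 'q': array([ 3.8870e-01,  3.7780e-01,  3.2700e-01,  1.0000e-04, -1.5208e+00,
        1.1898e+00]), 'eef_pos': array([0.7064, 0.082 , 0.5345]), 'ee_rot': array([3.1412e+00, 7.0000e-04, 7.7000e-03]), 'force': array([ 0.1456, -0.8147, -0.202 ]), 'width': np.float64(0.0004)}
1.57 TCP x,z mm [614. 468.]
1.47 TCP x,z mm [597. 468.]
1.37 TCP x,z mm [579. 466.]
1.27 TCP x,z mm [562. 463.]
1.17 TCP x,z mm [546. 457.]
1.07 TCP x,z mm [529. 450.]
0.97 TCP x,z mm [514. 442.]
0.87 TCP x,z mm [500. 432.]
0.77 TCP x,z mm [486. 421.]
0.67 TCP x,z mm [474. 408.]
0.57 TCP x,z mm [463. 394.]
0.47 TCP x,z mm [454. 379.]
0.37 TCP x,z mm [446. 364.]
0.27 TCP x,z mm [440. 347.]
0.17 TCP x,z mm [435. 330.]
0.07 TCP x,z mm [432. 313.]
```

Emit:
{"api": "move_arm", "payload": {"deltas": [[0,-5,-15,0,0,0],[0,-5,-20,0,0,0],[0,0,-20,0,0,0],[0,0,-15,0,0,0],[-10,0,-2,0,0,0]]}}

```text
t: 46.7
eef_pos: [0.6959, 0.0706, 0.4598]
ee_rot: [3.141, 0.004, 0.006]
force: [-0.2, 0.4, -0.7]
width: 0.0005
```

Emit:
{"api": "move_arm", "payload": {"deltas": [[-10,0,0,0,0,0],[-10,0,0,0,0,0],[-10,0,0,0,0,0],[-10,0,0,0,0,0],[-10,0,0,0,0,0]]}}

```text
t: 47.12
eef_pos: [0.6458, 0.0707, 0.4643]
ee_rot: [-3.141, -0.003, 0.006]
force: [3.1, -0.7, 2.8]
width: 0.0004
```

Emit:
{"api": "move_arm", "payload": {"deltas": [[-10,0,1,0,0,0],[-10,0,1,0,0,0],[-10,0,1,0,0,0],[-10,0,1,0,0,0],[-10,0,1,0,0,0]]}}

```text
t: 47.53
eef_pos: [0.5956, 0.0708, 0.4676]
ee_rot: [-3.141, 0.001, 0.006]
force: [2.9, 1.0, -2.1]
width: 0.0006
```

Emit:
{"api": "move_arm", "payload": {"deltas": [[-10,0,0,0,0,0],[-10,0,0,0,0,0],[0,0,0,0,0,0],[0,0,0,0,0,0],[0,0,0,0,0,0]]}}

```text
t: 47.95
eef_pos: [0.5766, 0.0708, 0.4679]
ee_rot: [3.142, 0.0, 0.006]
force: [0.5, -0.6, 0.4]
width: 0.0005
```

```bash
python3 - <<'E'
from h import *
s=arm.get_state(); print({k:np.round(s[k],4) for k in('t','q','eef_pos','ee_rot','force','moment')})
save('top','top13',(150,90,420,290),2.9); arm.grab_frame('side')
for c in('top','side'):
  for t in('lid_front','pin_vise','bending_tool'):
    r=arm.spot_in(t,c); print(t,c,[(np.round(x['xy'],1).tolist(),round(x['score'],2)) for x in r[:2]])
E
```

```text
{'t': np.float64(47.95), 'q': array([ 4.5860e-01,  1.6990e-01, -1.0060e-01, -1.0000e-04, -1.3006e+00,
        1.1183e+00]), 'eef_pos': array([0.5766, 0.0708, 0.4679]), 'ee_rot': array([3.1415e+00, 4.0000e-04, 6.2000e-03]), 'force': array([ 0.525 , -0.6441,  0.4018]), 'moment': array([-0.0773,  0.147 , -0.0721])}
lid_front top [([222.3, 235.4], 0.52)]
pin_vise top [([249.8, 238.8], 0.58)]
bending_tool top []
lid_front side [([229.4, 189.7], 0.83), ([261.5, 245.8], 0.29)]
pin_vise side []
bending_tool side [([229.1, 188.3], 0.33)]
```

View pics/top13.png

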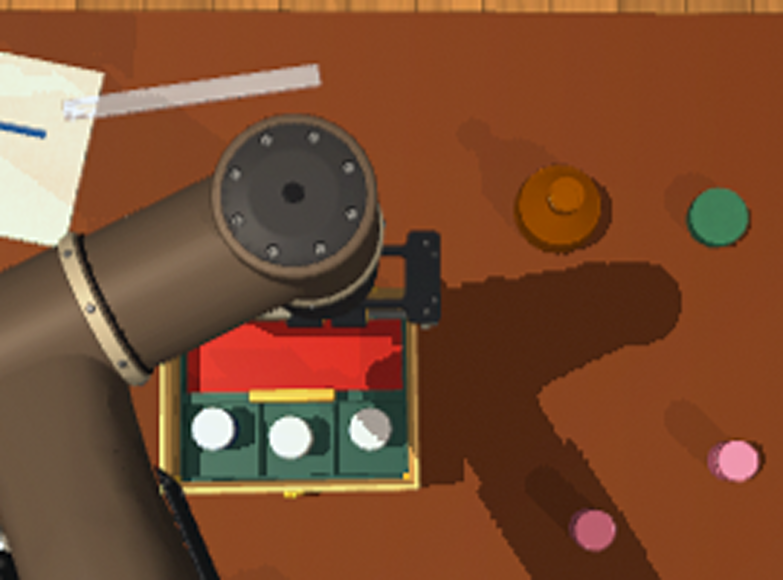

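Emit:
{"api": "move_arm", "payload": {"deltas": [[15,0,5,0,0,0],[15,0,25,0,0,0],[0,0,35,0,0,0],[0,0,35,0,0,0],[0,-20,10,0,0,0]]}}

```text
t: 48.77
eef_pos: [0.6074, 0.0521, 0.5832]
ee_rot: [-3.141, -0.006, 0.008]
force: [0.3, -1.0, 1.5]
width: 0.0001
```

Emit:
{"api": "move_arm", "payload": {"deltas": [[-10,-35,0,0,0,0],[-10,-35,0,0,0,0],[-10,-35,0,0,0,0],[-10,-35,0,0,0,0],[-10,-35,0,0,0,0]]}}

```text
t: 49.18
eef_pos: [0.556, -0.1257, 0.578]
ee_rot: [-3.142, -0.0, 0.006]
force: [0.5, -0.1, 0.4]
width: 0.0003
```

```bash
python3 - <<'E'
from h import *
s=arm.get_state(); print({k:np.round(s[k],4) for k in('t','eef_pos','force')})
im=arm.grab_frame('top'); hsv=cv2.cvtColor(im,cv2.COLOR_RGB2HSV)
a=proj('top',[.78,.32,0]);b=proj('top',[.60,-.08,0]); print(a,b)
c0,r0=map(int,a);c1,r1=map(int,b)
for r in range(r0,r1,4): print(r,' '.join('%3d/%3d/%3d'%tuple(hsv[r,c]) for c in range(c0,c1,9)))
for t in('lid_front','pin_vise','bending_tool'):
    x=arm.spot_in(t,'top'); print(t,[(np.round(q['xy'],1).tolist(),round(q['score'],2)) for q in x[:3]])
E
```

```text
{'t': np.float64(49.1833), 'eef_pos': array([ 0.556 , -0.1257,  0.578 ]), 'force': array([ 0.5075, -0.0587,  0.3756])}
[194.42675747 142.69694583] [313.6108219  195.99879014]
142  10/187/132  11/187/131  10/185/131  10/185/132  11/189/131  10/192/142  10/192/141  10/190/141  11/194/141  10/192/142  20/ 67/138  10/197/144  10/167/101  15/ 93/ 66
146  11/189/132  11/185/131  10/185/132  10/187/131  11/188/130  10/192/142  10/187/128  11/132/ 81  15/ 93/ 66  14/100/ 74  19/ 76/167  15/101/ 78  14/101/ 81  15/100/ 82
150  10/189/132  11/189/131  10/188/136  11/147/ 87  16/ 88/ 64  14/ 99/ 72  15/101/ 78  14/ 96/ 80  15/101/ 83  15/100/ 87  19/ 78/187  15/ 95/ 86  14/100/ 94  14/ 97/ 95
154  11/187/132  10/188/134  13/ 96/ 77  14/ 98/ 81  14/ 97/ 84  15/ 97/ 87  14/ 99/ 90  15/100/ 92  15/ 98/ 94  13/100/ 97  19/ 78/199  14/100/ 89  14/ 98/101  14/ 96/101
158  10/188/133  11/172/107  14/102/ 90  14/100/ 92  13/ 95/ 94  15/ 99/ 95  15/100/ 97  14/102/100  15/ 98/101  14/101/104  19/ 77/178  12/ 65/ 39  14/ 96/106  15/100/107
162  11/189/132  12/143/ 93  15/101/ 98  15/100/ 99  14/ 98/101  
[... 869 characters left out ...]
3  14/ 93/121  14/ 94/119  15/100/115  14/102/115  15/ 99/113  19/ 76/188  14/101/111  14/ 98/109
186  11/187/132  11/188/133  14/ 91/121  15/ 96/119  15/ 98/117  15/ 98/115  14/ 99/113  15/102/112  15/100/110  15/100/110  15/101/109  19/ 76/217  15/ 98/104  15/ 99/103
190  11/187/132  10/190/133  15/ 97/113  15/100/112  14/102/112  15/100/110  14/ 98/109  15/ 98/107  14/ 99/106  14/ 97/105  16/ 99/103  20/ 77/212  16/ 94/ 98  15/ 97/ 95
194  11/187/132  17/156/119  14/102/108  15/101/106  14/ 95/105  15/ 97/103  15/ 97/116  14/ 97/116  15/ 98/112  14/ 95/102  14/ 96/ 98  20/ 79/197  14/ 97/ 89  14/101/ 88
lid_front [([217.3, 237.1], 0.51), ([201.5, 196.3], 0.43)]
pin_vise []
bending_tool []
```

Emit:
{"api": "move_arm", "payload": {"deltas": [[-20,-35,0,0,0,0],[-20,-35,0,0,0,0],[-20,-35,0,0,0,0],[-20,-35,0,0,0,0],[-20,-35,0,0,0,0]]}}

```text
t: 49.8
eef_pos: [0.4564, -0.2996, 0.5779]
ee_rot: [-3.142, -0.0, 0.008]
force: [0.6, -0.0, 0.6]
width: 0.0004
```

```bash
cat > behind.py <<'E'
from h import *
s=arm.get_state(); print({k:np.round(s[k],4) for k in('t','eef_pos','force')})
im=arm.grab_frame('top'); h,s,v=cv2.split(cv2.cvtColor(im,cv2.COLOR_RGB2HSV))
m=(s<150)|(h>16)
print('rows 135..200 step2, cols 196..320 step 2; # = not bench'); 
for r in range(134,204,3): print(r,''.join('#' if m[r,c] else '.' for c in range(190,330,2)))
E
python3 behind.py
```

```text
{'t': np.float64(49.8), 'eef_pos': array([ 0.4564, -0.2996,  0.5779]), 'force': array([ 0.6487, -0.006 ,  0.6361])}
rows 135..200 step2, cols 196..320 step 2; # = not bench
134 ......................................................................
137 ......................................................................
140 ......................................................................
143 ......................................................................
146 ......................................................................
149 ......................................................................
152 ......................................................................
155 ......................................................................
158 ......................................................................
161 ......................................................................
164 ......................................................................
167 ......................................................................
170 .......................
[... 172 characters left out ...]
.......................##
179 ...................................................................###
182 ...................................................................###
185 ...................................................................###
188 ..................................................................####
191 ........############################################..............####
194 .....###############################################..............####
197 .............#####.##################################............#####
200 .###################.########..######............###.............#####
203 ........#####....................................###.............#####
```

Emit:
{"api": "move_arm", "payload": {"deltas": [[14,34,0,0,0,0],[14,34,0,0,0,0],[14,34,0,0,0,0],[14,34,0,0,0,0],[14,34,0,0,0,0]]}}

```text
t: 50.27
eef_pos: [0.5274, -0.1267, 0.5779]
ee_rot: [-3.141, -0.0, 0.007]
force: [0.7, -0.5, -0.3]
width: 0.0005
```

Emit:
{"api": "move_arm", "payload": {"deltas": [[14,34,0,0,0,0],[14,34,0,0,0,0],[14,34,0,0,0,0],[14,34,0,0,0,0],[14,34,0,0,0,0]]}}

```text
t: 50.68
eef_pos: [0.5971, 0.044, 0.5778]
ee_rot: [-3.141, -0.0, 0.008]
force: [0.6, -1.1, 0.8]
width: 0.0001
```

Emit:
{"api": "move_arm", "payload": {"deltas": [[14,30,0,0,0,0],[0,0,-20,0,0,0],[0,0,-30,0,0,0],[0,0,-30,0,0,0],[0,0,-30,0,0,0]]}}

```text
t: 51.1
eef_pos: [0.6107, 0.0726, 0.4663]
ee_rot: [-3.141, -0.0, 0.008]
force: [-0.1, 0.2, 0.5]
width: 0.0003
```

Emit:
{"api": "move_arm", "payload": {"deltas": [[-10,0,0,0,0,0],[-10,0,0,0,0,0],[-10,0,0,0,0,0],[-9,0,-2,0,0,0],[-8,0,-3,0,0,0]]}}

```text
t: 51.52
eef_pos: [0.563, 0.071, 0.4656]
ee_rot: [-3.14, -0.005, 0.007]
force: [2.0, -0.9, 2.0]
width: 0.0002
```

Emit:
{"api": "move_arm", "payload": {"deltas": [[-8,0,-3,0,0,0],[-8,0,-3,0,0,0],[-8,0,-3,0,0,0],[-8,0,-4,0,0,0],[-8,0,-4,0,0,0]]}}

```text
t: 51.93
eef_pos: [0.5229, 0.0706, 0.4456]
ee_rot: [3.142, -0.0, 0.006]
force: [0.5, 0.4, 1.7]
width: 0.0006
```

Emit:
{"api": "move_arm", "payload": {"deltas": [[-7,0,-5,0,0,0],[-7,0,-5,0,0,0],[-7,0,-5,0,0,0],[-7,0,-5,0,0,0],[-7,0,-5,0,0,0]]}}

```text
t: 52.35
eef_pos: [0.4881, 0.0707, 0.4201]
ee_rot: [3.141, 0.0, 0.006]
force: [0.8, 0.6, 0.5]
width: 0.0008
```

Emit:
{"api": "move_arm", "payload": {"deltas": [[-5,0,-5.5,0,0,0],[-5,0,-5.5,0,0,0],[-5,0,-5.5,0,0,0],[-5,0,-5.5,0,0,0],[-5,0,-5.5,0,0,0]]}}

```text
t: 52.77
eef_pos: [0.4633, 0.0708, 0.3928]
ee_rot: [-3.142, -0.0, 0.006]
force: [1.1, -0.2, 0.6]
width: 0.0002
```

```bash
python3 - <<'E'
from h import *
s=arm.get_state(); print({k:np.round(s[k],4) for k in('t','eef_pos','force','moment')})
im=arm.grab_frame('side'); arm.grab_frame('top')
for c in('side','top'):
  x=arm.spot_point('lid_front',c); print([(np.round(q['xy'],1).tolist(),round(q['score'],2)) for q in x[:3]])
for th in(.8,.7,.6,.5,.4): print(th,proj('side',[.5965-.192*np.cos(th)+.012*np.sin(th),.122,.115+.192*np.sin(th)+.012*np.cos(th)]))
E
```

```text
{'t': np.float64(52.7667), 'eef_pos': array([0.4633, 0.0708, 0.3928]), 'force': array([ 1.1131, -0.1739,  0.5664]), 'moment': array([-0.1374, -0.322 ,  0.0091])}
[([291.1, 202.5], 0.75)]
[([151.2, 273.2], 0.73)]
0.8 [274.67796372 186.1928857 ]
0.7 [280.64186842 193.38792281]
0.6 [285.96493704 200.81703062]
0.5 [290.57771027 208.36459483]
0.4 [294.42720461 215.91650535]
```

Emit:
{"api": "move_arm", "payload": {"deltas": [[-4,0,-6.5,0,0,0],[-4,0,-6.5,0,0,0],[-4,0,-6.5,0,0,0],[-4,0,-6.5,0,0,0],[-3,0,-6.5,0,0,0]]}}

```text
t: 53.38
eef_pos: [0.4442, 0.0707, 0.3601]
ee_rot: [3.142, 0.0, 0.006]
force: [1.5, 0.2, 0.3]
width: 0.0005
```

Emit:
{"api": "move_arm", "payload": {"deltas": [[-2,0,-7,0,0,0],[-2,0,-7,0,0,0],[-2,0,-7,0,0,0],[-1,0,-6,0,0,0],[-1,0,-6,0,0,0]]}}

```text
t: 53.8
eef_pos: [0.4365, 0.0707, 0.3271]
ee_rot: [3.141, 0.0, 0.006]
force: [-1.3, 0.4, 1.5]
width: 0.0005
```

Emit:
{"api": "move_arm", "payload": {"deltas": [[0,0,-5,0,0,0],[0,0,-4,0,0,0],[0,0,-4,0,0,0],[0,0,-3,0,0,0],[0,0,-2,0,0,0]]}}

```text
t: 54.22
eef_pos: [0.4367, 0.0707, 0.3095]
ee_rot: [3.141, 0.0, 0.006]
force: [-0.7, -0.1, 0.4]
width: 0.0003
```

```bash
python3 - <<'E'
from h import *
s=arm.get_state(); print({k:np.round(s[k],4) for k in('t','eef_pos','force','moment')})
arm.grab_frame('side')
x=arm.spot_point('lid_front','side'); print([(np.round(q['xy'],1).tolist(),round(q['score'],2)) for q in x[:3]])
for th in(.3,.2,.1,.0): print(th,proj('side',[.5965-.192*np.cos(th)+.012*np.sin(th),.122,.115+.192*np.sin(th)+.012*np.cos(th)]))
E
```

```text
{'t': np.float64(54.2167), 'eef_pos': array([0.4367, 0.0707, 0.3095]), 'force': array([-0.6614, -0.0659,  0.4079]), 'moment': array([-0.0783,  0.3668,  0.0311])}
[([302.3, 243.3], 0.96)]
0.3 [297.47749283 223.36333591]
0.2 [299.70952573 230.60307274]
0.1 [301.12028173 237.54327915]
0.0 [301.72137147 244.1026398 ]
```

Emit:
{"api": "move_arm", "payload": {"deltas": [[0,0,-2,0,0,0],[0,0,-2,0,0,0],[0,0,-2,0,0,0],[0,0,-1,0,0,0],[0,0,0,0,0,0]]}}

```text
t: 54.73
eef_pos: [0.4367, 0.0708, 0.3027]
ee_rot: [3.142, 0.0, 0.006]
force: [0.9, 0.4, -0.1]
width: 0.0002
```

Emit:
{"api": "move_arm", "payload": {"deltas": [[0,0,-1,0,0,0],[0,0,-0.5,0,0,0],[0,0,-0.5,0,0,0],[0,0,0,0,0,0],[0,0,0,0,0,0]]}}

```text
t: 55.15
eef_pos: [0.4367, 0.0708, 0.3013]
ee_rot: [-3.142, -0.0, 0.006]
force: [-2.2, -0.3, 5.8]
width: 0.0009
```

Emit:
{"api": "move_arm", "payload": {"deltas": [[0,0,-0.5,0,0,0],[0,0,-0.5,0,0,0],[0,0,0,0,0,0],[0,0,0,0,0,0],[0,0,0,0,0,0]]}}

```text
t: 55.57
eef_pos: [0.4367, 0.0707, 0.3012]
ee_rot: [3.142, -0.001, 0.006]
force: [-7.7, -0.7, 16.5]
width: 0.0005
```

Emit:
{"api": "move_arm", "payload": {"deltas": [[0,0,5,0,0,0],[0,0,15,0,0,0],[0,0,30,0,0,0],[0,0,35,0,0,0],[0,0,35,0,0,0]]}}

```text
t: 55.98
eef_pos: [0.4364, 0.0705, 0.4211]
ee_rot: [3.141, 0.001, 0.006]
force: [0.9, 1.4, 0.1]
width: 0.0002
```

Emit:
{"api": "move_arm", "payload": {"deltas": [[0,-35,0,0,0,0],[0,-35,0,0,0,0],[0,-35,0,0,0,0],[0,-35,0,0,0,0],[0,-35,0,0,0,0]]}}

```text
t: 56.4
eef_pos: [0.4362, -0.1058, 0.4202]
ee_rot: [-3.141, -0.001, 0.007]
force: [0.9, 0.7, -0.2]
width: 0.0004
```

```bash
python3 - <<'E'
from h import *
s=arm.get_state(); print({k:np.round(s[k],4) for k in('t','eef_pos','force','moment')})
arm.grab_frame('side');arm.grab_frame('top')
P={}
for c in('side','top'):
  x=arm.spot_point('lid_front',c); print([(np.round(q['xy'],1).tolist(),round(q['score'],2)) for q in x[:3]]); P[c]=x[0]['xy'] if x else None
  for th in(.1,.05,.0): print(th,proj(c,[.5955-.192*np.cos(th)+.012*np.sin(th),.122,.115+.192*np.sin(th)+.012*np.cos(th)]))
  for t in('decanter','beeswax_tin','schooner'):
    x=arm.spot_point(t,c); print(t,[(np.round(q['xy'],1).tolist(),round(q['score'],2)) for q in x[:1]])
if all(v is not None for v in P.values()): print(tri(P['side'],P['top']))
E
```

```text
{'t': np.float64(56.4), 'eef_pos': array([ 0.4362, -0.1058,  0.4202]), 'force': array([ 0.9017,  0.6837, -0.2215]), 'moment': array([-0.0785,  0.0254, -0.0252])}
[([302.3, 243.6], 0.7)]
0.1 [301.53128444 237.70497889]
0.05 [301.92923535 241.03735529]
0.0 [302.12710557 244.26518629]
decanter [([258.9, 179.4], 0.8)]
beeswax_tin [([290.1, 158.0], 0.75)]
schooner []
[]
0.1 [248.74806478 255.24286372]
0.05 [249.01567314 255.64193222]
0.0 [249.28229661 255.87504122]
decanter [([152.4, 275.9], 0.34)]
beeswax_tin [([393.7, 165.7], 0.89)]
schooner [([154.6, 275.7], 0.62)]
```

```bash
python3 - <<'E'
from station import arm
print(arm.job_done())
E
```

```text
the job is handed in; nothing more can be done
None
```

I handed the job in at about 56 s of the 210 s allowed. The tray is turned round and home, the three jars are in the pockets, and the lid is shut. The hand-in gave no verdict.

**What I did**
- **Tray:** I lifted it clear, turned it a half turn in front of the lid, and put it back with the red groove on the hinge side. My first lowering caught on the hinge-side rim at about 65 N. On the second, the tray was tilted and dragging on the -y (decanter-side) wall, so I let it drop the last stretch.
- **Jars:** black, white and blue each went upright into their own pocket. The white jar had been knocked aside partway through, so I measured its position again before gripping it. I left the pink jars alone.
- **Lid:** I pushed it shut slowly from behind, at well under 1 rad/s.

**Last checks**
- **Tray seat:** pressing on the grip met a firm stop at 0.286 m tool height, which is exactly what a fully home tray gives.
- **Jars:** the last overhead picture showed all three caps inside their pockets.
- **Tools:** I found no pin vise or bending tool. With the arm out of the way and the lid pushed part-way, the bench behind it was bare too. The detector did report a pin vise twice and a bending tool once, but at spots that turned out to be the chest or lid.
- **Lid:** it stopped firmly at 0.301 m tool height, the predicted shut height. The side camera put the lid front at about 0 rad. The top camera did not find the lid front, so that angle rests on one camera plus the contact.
- **Bystanders:** I noticed no contact with any of them. The detector placed the tin and schooner, from the top camera, within a few pixels of where they started. The decanter's final side reading was about 5 pixels off its first, and its final top reading was a low-score hit on the schooner. I did not confirm the decanter from above after the last moves.

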